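Slip the snap ring over a trolley axle with snap-ring pliers

TASK

Pull the top drawer of the red parts chest out to its stop; the snap ring for the trolley wheel lies in it. Lift the snap-ring pliers out of their rack, put their closed tips into the ring's gap, squeeze to spread the ring, carry it over on the tips and slide it flat down the axle stub until it lies on the brass washer, level with the groove. Finish there, still gripping the squeezed pliers so that the ring stays spread clear of the axle, with the drawer left out and the glue, the stain can and the brush left alone.

Things in the scene. Friction and masses are not known exactly. Their poses are not given: they have to be found in the camera images.
- chest_drawer0 (a joint): how far the top drawer of the red steel parts chest is out, m: 0 shut, 0.134 at its stop (starts at 0 to 0.03). About 2.5 N of friction; it stays where it is left. The chest is 200 x 200 mm and 124 mm high.
- chest_drawer0_handle (a point): middle of the top drawer's steel bar handle, 33 mm below the chest's top: a level round bar 11 mm thick, 94 mm long, with 29 mm of free space to the drawer front. The drawer comes out along this point's -x axis; y runs along the bar, z up. The lower drawer's handle is 50 mm below.
- drawer_floor (a point): centre of the top drawer's plywood floor (its upper face), 72 mm above the bench; moves with the drawer. Inside 155 mm along x, 158 mm along y; side walls 30 mm high.
- ring_eye (a point): dark spring-steel snap ring, plain flat ends without holes, 4 mm thick, 44 mm across, inner diameter 29.6 mm when free, 40 g, lying flat in the top drawer. The point, at mid-thickness and 3.5 mm from the free ring's centre towards the gap, is the middle of the opening once spread: the axle should pass here. z is the ring's axis (up), x points to the gap.
- ring_gap (a point): middle of the ring's gap, 17.7 mm from ring_eye along the ring's x, at mid-thickness; faces roughly away from the chest. The two flat end faces are 10 mm long in x, 4 mm high. Free gap 14 mm wide here (12 mm at its outer mouth, 16 mm inside); with the gap about 31 mm wide the faces are parallel.
- ring_left (a joint): opening of the ring's arm on the +y side, rad: 0 free, grows as it is spread, springs back. Hinged at the ring's back, 21.5 mm from ring_eye along -x; its end moves 3.8 mm and pushes back 3.5 N more per 0.1 rad. From 0.15 in both arms the ring clears the axle by 2 mm all round; fully squeezed pliers open both to about 0.23.
- ring_right (a joint): the same for the arm on the -y side, rad, also growing as it is spread.
- pliers_grip (a point): snap-ring pliers with blue handles, 0.18 kg, upright in the wooden rack, tips down. The point is midway between the two grips, 75 mm above the pivot. z up along the pliers, y from handle to handle (squeeze along y), x normal to their flat. Grips 13 mm thick in x, leaning outwards: 64 mm over both here, 68 mm at the ends 21 mm higher; 31 mm here at full squeeze.
- pliers_pivot (a point): the pliers' pivot. The grips run from 40 to 96 mm above it. Just under it a cross-bar, 41 mm in y, carries the pliers on the rack; its underside is 8 mm below the pivot.
- pliers_tips (a point): lower end of the pliers' closed tips, 60 mm below the pivot, 135 mm below pliers_grip. Two flat blades side by side: together 6 mm in y at the very end, 10 mm when 10 mm higher; 8.5 mm in x. Fully squeezed, they measure 32 mm over both at the ends, with outer faces upright.
- pliers_squeeze (a joint): angle by which the pliers are squeezed, rad: 0 at rest with the tips closed, 0.43 at the built-in stop, tips fully apart. Squeezing parts the tips; one rad moves each tip 30 mm. A spring opens the handles: 5 N at the grips at rest, 10 N at the stop (17 N with the ring on the tips). Against the stop they can be gripped firmly.
- rack_slot (a point): middle of the rack's slot in its top face, 85 mm above the bench; slot 33 mm along y by 14 mm along x through a 12 mm board, 120 mm wide in y, 70 mm in x. Squeezed only a little, the pliers lift straight up out of it; at full squeeze the tips barely pass.
- groove (a point): on the axis of the upright axle stub (diameter 32 mm) of the trolley wheel, where the ring's mid-thickness lies when it rests on the brass washer, level with the groove; 90 mm above the bench. Washer 62 mm across, its top 2 mm lower. Groove 29.6 mm in diameter, 5 mm high, just above the washer. z up. Wheel 180 mm across, lies flat, fixed; its tyre's top is 66 mm above the bench.
- axle_end (a point): centre of the axle stub's top end, 11 mm above groove; edge chamfered by 2.5 mm over the last 3 mm.
- glue: yellow glue bottle, 60 mm across, 150 mm high, origin at the centre of its underside; a bystander.
- stain: can of wood stain with a blue band, 80 mm across, 95 mm high, origin at the centre of its underside; a bystander.
- brush: paint brush lying on the bench, along its x axis, origin on its underside; a bystander.
Things that resemble listed ones, but are neither listed nor needed, are in the scene too. Of the things that look like the part that bears pliers_grip, the smallest one is meant.

How it is judged:
By the outcome, as a careful person would: the job done as asked, in the order asked, and still so for the second after the job is handed in, while the arm keeps its last pose, push and grip.
It also fails if it takes over 58 s, if anything falls off the work surface, if the arm or the gripper's body presses on something with over 40 N, if the wrist force passes 120 N, or if a joint passes its speed limit or range.

ROBOT

A 7-joint arm with a two-finger parallel gripper is mounted at the origin on the work surface. World frame = base frame: x ahead of the robot, y to its left, z up, the work surface at z = 0. Lengths are in m, angles in rad, forces in N, time in s.
With the tool pointing down it reaches from about 0.425 to 0.925 m from the base axis. Payload 6.8 kg.
Tool frame: the origin (TCP) lies at the very end of the fingers, on their centre line; the grasp point (between the pads) lies 19 mm behind it (tcp_to_grasp is the distance from the TCP to the grasp point, in m); z points along the fingers, y is the direction in which the jaws open and shut (so a half turn about z gives the same grasp; the last joint's range is limited). The gripper opens to 85 mm and grips with 20 to 120 N. Pads are 22 mm wide; open, the fingers measure 114 mm over their backs; the gripper's body (76 mm by 85 mm) begins 54 mm behind the grasp point. The pads swing forward as they close: fully open they stand 13 mm farther back than shut.
Start: joints at [1.086, 0.477, 0.022, 1.555, -0.011, 1.109, -0.083], TCP at [0.248, -0.628, 0.231] pointing down, gripper open.
Joint ranges: [-2.96, 2.96], [-0.34, 2.1], [-1.41, 1.46], [0.24, 2.44], [-1.37, 4.51], [0.17, 1.92], [-2.96, 2.96]. Speed limits (rad/s): [2.39, 2.39, 3.14, 3.14, 3.14, 3.14, 3.14].

INTERFACE

Orientations are given as a unit quaternion [w, x, y, z].
In Python, from station import * gives the robot as it stands.
- The arm moves only by the tool apply_moves, never from a script. Its argument "increments" is one flat list of numbers, 5 for each row, row after row: the finger opening in mm, from 0 to 85.4, then the shift along the tool's x, y, z in mm, then the turn about the tool's z in degrees. In form: [claw, tx, ty, tz, roll, claw, tx, ty, tz, roll, ...]. A call has 1 to 12 rows; each row shifts and turns the pose as measured when the row begins, along the tool's axes as they then stand; what a row does not reach is not made up. A row lasts 1/8 s, in which the tool goes at most 62.5 mm and 10.7 degrees, less where a joint would pass 70% of its speed; a pose out of reach is approached as far as the arm can. A call with a gripper value outside its range is refused whole. The fingers move at their own pace and stop on an object; "squeeze" is the grip in N (left out, the last holds). Time passes only in rows, so rows that do not move let the fingers close. It gives the time, the measured TCP pose, the force and the opening at its end, in the units of the state.
- get_obs(): the state, without advancing time (a new reading comes with each control period).
- read_camera(name): name is "scene" or "top" or "wrist"; returns (picture, depth): 400x640x3 uint8, blue, green, red; 400x640 float32, m along the optical axis (not along the pixel's ray), 0 where there is no reading.
- get_calibration(name): a dict with "mtx" (3x3 intrinsics, pixels), "D" ([k1, k2, p1, p2, k3] as OpenCV has them; the pictures are not rectified), "camera_from_world" (4x4, takes a point from world to camera coordinates); the wrist camera has in their place "T_tool_cam" (4x4, takes a point from camera to tool coordinates, whose origin is the TCP and whose axes are the flange's). Camera axes: x right, y down, z forward; pixel columns grow to the right and rows downward; lengths in m; the calibration is good to about 2 mm. A picture is of the moment at which its call begins: read the wrist's pose just before it. get_calibration takes no time and is no camera call.
- hand_in(): hands the job in, once; it reports no verdict.
Trained networks look in the newest picture that a camera, given by its name, has taken for a name from the list of things; names that differ only in an ending like _2 or _b are one class to them, and where a whole thing is asked for, a point or a joint stands for the part that bears it (a point fixed in the world has none). Each returns a list of dicts, best first, with "p" (0 to 1); they miss things now and then, are a little off and sometimes report something else, mostly with a low value. They report only what shows in the picture. A call takes as long as a camera call. They do not tell look-alikes from the thing itself.
- outline_of(camera, thing): "pixels" (400x640 bool, what is visible of it) and "extent" ([centre column, centre row, width, height] in pixels, round what is visible of it).
The state is a dict: "t": time; "q": joint angles; "joint_vel": joint speeds; "joint_torque": joint torques, N m; "eef_pos": TCP position; "tool_rot": TCP orientation; "contact_force": force on the tool from outside, world axes, zero at the start; "torque": the same for the moment, N m; "gripper_width": opening from 0.0 (shut) to 1.0 (fully open).
Only numpy, scipy, OpenCV 4.12 (cv2) and the standard library are available. Lean on these libraries where they do the work, as an engineer would, in place of code of your own. Each camera call takes 0.05 s, during which the arm holds its last target.

## Working session

There is one attempt and no reset: what is moved stays moved. The work goes in short steps, Python scripts to look and compute and a tool call to move; the robot and the scene stay as the last step left them, time stands still between calls to the robot, and variables do not carry over. Pictures are saved under pics/ and viewed, and the job is handed in when it is done.

Besides the shell and the picture viewer there is one more tool, called by a JSON object that holds its "api" and its "payload", one argument or row to a line. apply_moves: Moves the arm, as the interface text tells. Its arguments: {"type":"object","properties":{"increments":{"type":"array"},"squeeze":{"type":"number"}},"required":["increments"]}

```bash
ls; mkdir -p pics
python3 - <<'E'
from station import *
import cv2,numpy as np
print(get_obs())
for n in ["scene","top","wrist"]:
    p,d=read_camera(n); cv2.imwrite(f"pics/{n}0.png",p); np.save(f"pics/{n}0.npy",d)
    c=get_calibration(n); print(n,{k:np.round(np.array(v),4).tolist() for k,v in c.items()})
print(get_obs()["t"])
E
```

```text
pics
{'t': 0.0, 'q': array([ 1.08585924,  0.47777061,  0.02234914,  1.55646027, -0.01149095,
        1.10929831, -0.08311271]), 'joint_vel': array([ 2.44871633e-04, -2.66147547e-06,  3.23035444e-04, -1.89452427e-04,
        1.77023083e-03,  4.67100063e-04,  1.06114700e-03]), 'joint_torque': array([ 8.82837267e-04, -5.96444857e+01,  1.60811618e+00, -2.81190079e+01,
        1.25311731e-02,  9.30764334e-03, -3.01572220e-05]), 'eef_pos': array([ 0.2481464 , -0.62709292,  0.23034195]), 'tool_rot': array([-8.71516935e-04,  9.82300858e-01,  1.87307786e-01, -2.40534273e-04]), 'contact_force': array([ 0.49242083, -0.22663111,  0.13996076]), 'torque': array([ 0.02035802, -0.01700794,  0.04691545]), 'gripper_width': 1.0002838649639072}
scene {'mtx': [[410.0241, 0.0, 321.7893], [0.0, 410.0241, 197.3066], [0.0, 0.0, 1.0]], 'D': [-0.0983, 0.0, 0.0, 0.0, 0.0], 'camera_from_world': [[-0.8797, 0.4753, -0.0174, 0.4174], [0.3485, 0.6194, -0.7035, -0.0722], [-0.3236, -0.6249, -0.7105, 1.248], [0.0, 0.0, 0.0, 1.0]]}
top {'mtx': [[450.2201, 0.0, 322.3908], [0.0, 450.2201, 199.3077], [0.0, 0.0, 1.0]], 'D': [-0.009, 0.0, 0.0, 0.0, 0.0], 'camera_from_world': [[0.0187, -0.9998, 0.0007, -0.0323], [-0.9961, -0.0187, -0.0867, 0.4959], [0.0867, 0.001, -0.9962, 1.3406], [0.0, 0.0, 0.0, 1.0]]}
wrist {'mtx': [[311.296, 0.0, 312.7809], [0.0, 311.296, 198.411], [0.0, 0.0, 1.0]], 'D': [-0.046, 0.0, 0.0, 0.0, 0.0], 'T_tool_cam': [[0.0001, -0.9469, -0.3215, 0.083], [1.0, 0.0, 0.0003, -0.0008], [-0.0002, -0.3215, 0.9469, -0.142], [0.0, 0.0, 0.0, 1.0]]}
0.15
```

View pics/scene0.png

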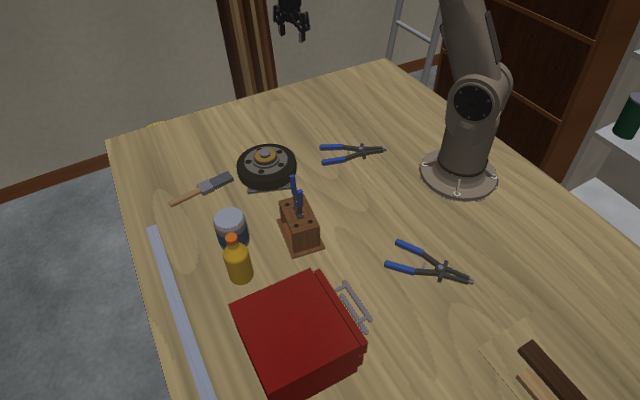

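View pics/top0.png

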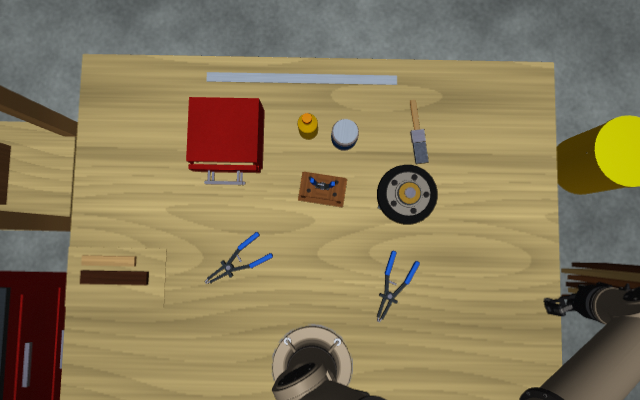

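View pics/wrist0.png

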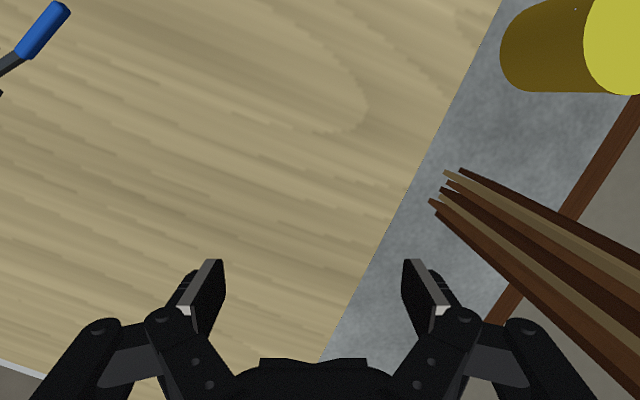

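```bash
cat > h.py <<'E'
from station import *
import cv2,numpy as np
from scipy.spatial.transform import Rotation as R
def tool():
    o=get_obs(); q=o["tool_rot"]; T=np.eye(4); T[:3,:3]=R.from_quat([q[1],q[2],q[3],q[0]]).as_matrix(); T[:3,3]=o["eef_pos"]; return T,o
def wfc(n,T=None):
    c=get_calibration(n)
    if n=="wrist": return T@np.array(c["T_tool_cam"])
    return np.linalg.inv(np.array(c["camera_from_world"]))
def world(n,uv,d,T=None):
    c=get_calibration(n); uv=np.array(uv,float).reshape(-1,1,2)
    xy=cv2.undistortPoints(uv,np.array(c["mtx"]),np.array(c["D"])).reshape(-1,2)
    d=np.asarray(d,float).reshape(-1,1)
    P=np.hstack([xy*d,d]); M=wfc(n,T); return P@M[:3,:3].T+M[:3,3]
def atz(n,uv,z,T=None):
    M=wfc(n,T); a=world(n,uv,np.ones(len(np.array(uv).reshape(-1,2))),T)-M[:3,3]
    return M[:3,3]+a*((z-M[2,3])/a[:,2:])
def proj(n,P,T=None):
    c=get_calibration(n); M=np.linalg.inv(wfc(n,T)); 
    return cv2.projectPoints(np.array(P,float).reshape(-1,1,3),cv2.Rodrigues(M[:3,:3])[0],M[:3,3],np.array(c["mtx"]),np.array(c["D"]))[0].reshape(-1,2)
def cloud(n,d,T=None):
    v,u=np.nonzero(d>0); return np.c_[u,v],world(n,np.c_[u,v],d[v,u],T)
E
python3 - <<'E'
from h import *
p=cv2.imread("pics/top0.png"); d=np.load("pics/top0.npy")
c=p[85:235,180:480]; cv2.imwrite("pics/top0c.png",cv2.resize(c,None,fx=2.6,fy=2.6,interpolation=cv2.INTER_CUBIC))
for nm in ["chest_drawer0_handle","pliers_grip","chest_drawer0","groove","axle_end","rack_slot"]:
    try:
        for r in outline_of("top",nm)[:4]:
            m=r["pixels"]; v,u=np.nonzero(m&(d>0)); W=world("top",np.c_[u,v],d[v,u])
            print(nm,round(r["p"],2),np.round(r["extent"]),np.round(np.percentile(W,[2,50,98],axis=0),3).tolist())
    except Exception as e: print(nm,e)
E
```

```text
chest_drawer0_handle 0.87 [225. 172.  68.  25.] [[0.529, 0.173, -0.003], [0.572, 0.273, 0.1], [0.596, 0.359, 0.119]]
chest_drawer0_handle 0.37 [409. 194.  63.  64.] [[0.433, -0.353, 0.042], [0.511, -0.268, 0.067], [0.593, -0.191, 0.098]]
pliers_grip 0.92 [397. 284.  45.  68.] [[0.147, -0.308, -0.002], [0.244, -0.228, 0.017], [0.336, -0.197, 0.027]]
pliers_grip 0.83 [239. 257.  66.  53.] [[0.243, 0.134, -0.005], [0.297, 0.23, 0.017], [0.385, 0.317, 0.027]]
pliers_grip 0.42 [323. 185.  28.  13.] [[0.519, -0.053, 0.085], [0.527, -0.021, 0.125], [0.539, 0.01, 0.191]]
chest_drawer0 0.83 [222. 174.  68.  24.] [[0.529, 0.173, -0.0], [0.572, 0.269, 0.101], [0.596, 0.355, 0.115]]
groove 0.56 [408. 194.  64.  61.] [[0.434, -0.35, 0.049], [0.511, -0.268, 0.067], [0.593, -0.19, 0.098]]
axle_end 0.68 [410. 194.  60.  57.] [[0.434, -0.351, 0.056], [0.511, -0.268, 0.067], [0.591, -0.192, 0.098]]
rack_slot 0.76 [324. 190.  47.  34.] [[0.484, -0.087, 0.003], [0.515, -0.021, 0.083], [0.566, 0.044, 0.089]]
```

View pics/top0c.png

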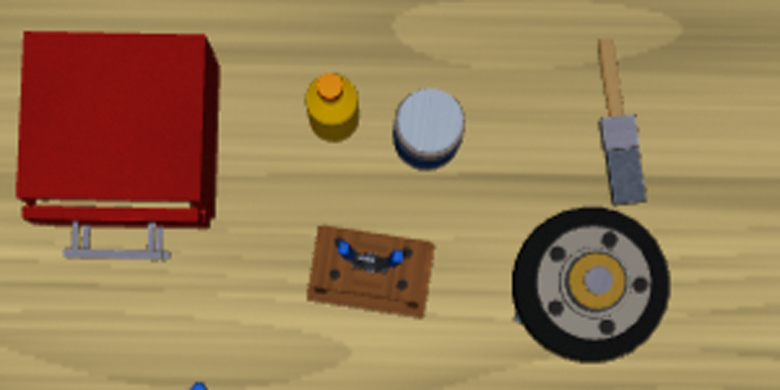

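Run:
```python
from h import *
d=np.load("pics/top0.npy"); p=cv2.imread("pics/top0.png")
uv,W=cloud("top",d)
col=p[uv[:,1],uv[:,0]].astype(int)
# chest top plane
m=(abs(W[:,2]-.124)<.006)&(W[:,1]>.1)&(W[:,1]<.45)&(W[:,0]>.55)
r=cv2.minAreaRect(W[m][:,:2].astype(np.float32)); print("chest top",r,np.median(W[m][:,2]))
m=(W[:,1]>.1)&(W[:,1]<.45)&(W[:,0]>.5)&(W[:,0]<.57)&(W[:,2]>.075)&(W[:,2]<.1)
B=W[m]; m2=B[:,0]<np.percentile(B[:,0],60); print(m.sum(),B.mean(0),np.round(np.percentile(B,[0,10,50,90,100],axis=0),4).tolist())
for a,b in zip(uv[m],B): print(a,np.round(b,3)) if a[0]%6==0 else 0
# axle
m=(abs(W[:,2]-.101)<.005)&(W[:,1]<-.2)&(W[:,1]>-.35)&(W[:,0]>.4)&(W[:,0]<.6); print("axle",m.sum(),W[m].mean(0),np.ptp(W[m],axis=0))
m=(abs(W[:,2]-.085)<.005)&(abs(W[:,1]+.02)<.1)&(abs(W[:,0]-.52)<.06); print("rack",cv2.minAreaRect(W[m][:,:2].astype(np.float32)))
b=(col[:,0]>col[:,2]+50)&(W[:,2]>.1)&(abs(W[:,1]+.02)<.06)&(abs(W[:,0]-.52)<.06)
for a,c in zip(uv[b],W[b]): print("blue",a,np.round(c,3))
```

```text
chest top ((0.6781975626945496, 0.2645478844642639), (0.20160432159900665, 0.19490210711956024), 89.94869995117188) 0.12297373790336519
281 [0.54749145 0.26405978 0.09216832] [[0.5281, 0.1678, 0.0756], [0.5296, 0.2174, 0.0849], [0.5385, 0.2637, 0.0932], [0.569, 0.3109, 0.0976], [0.5698, 0.3599, 0.0999]]
[192 170] [0.569 0.357 0.083]
[198 170] [0.569 0.339 0.087]
[204 170] [0.57  0.322 0.087]
[210 170] [0.569 0.302 0.093]
[216 170] [0.569 0.285 0.094]
[222 170] [0.569 0.267 0.097]
[228 170] [0.569 0.249 0.1  ]
[210 171] [0.566 0.303 0.091]
[216 171] [0.568 0.289 0.079]
[222 171] [0.569 0.271 0.078]
[228 171] [0.569 0.254 0.078]
[234 171] [0.568 0.235 0.085]
[240 171] [0.569 0.218 0.084]
[246 171] [0.568 0.199 0.091]
[252 171] [0.569 0.182 0.091]
[210 172] [0.563 0.303 0.09 ]
[204 181] [0.537 0.319 0.092]
[210 181] [0.537 0.3   0.096]
[216 181] [0.537 0.284 0.095]
[222 181] [0.537 0.266 0.095]
[228 181] [0.538 0.25  0.089]
[234 181] [0.539 0.233 0.09 ]
[240 181] [0.538 0.215 0.094]
[204 182] [0.534 0.319 0.091]
[210 182] [0.533 0.3   0.099]
[222 182] [0.535 0.266 0.094]
[228 182] [0.53
[... 1720 characters left out ...]
9 -0.043  0.166]
blue [331 183] [ 0.526 -0.045  0.187]
blue [332 183] [ 0.526 -0.048  0.19 ]
blue [333 183] [ 0.526 -0.051  0.189]
blue [334 183] [ 0.527 -0.053  0.184]
blue [330 184] [ 0.525 -0.043  0.172]
blue [331 184] [ 0.523 -0.045  0.189]
blue [332 184] [ 0.523 -0.048  0.189]
blue [333 184] [ 0.524 -0.051  0.185]
blue [334 184] [ 0.524 -0.053  0.184]
blue [329 185] [ 0.525 -0.04   0.152]
blue [330 185] [ 0.522 -0.043  0.172]
blue [331 185] [ 0.521 -0.045  0.184]
blue [332 185] [ 0.521 -0.048  0.185]
blue [333 185] [ 0.521 -0.051  0.184]
blue [334 185] [ 0.521 -0.053  0.187]
blue [329 186] [ 0.522 -0.041  0.15 ]
blue [330 186] [ 0.52  -0.043  0.166]
blue [331 186] [ 0.519 -0.046  0.178]
```

```bash
cat >> h.py <<'E'
def theta(T): return np.degrees(np.arctan2(T[1,0],T[0,0]))
def plan(wps,claw,step=58,rstep=10):
    """wps: list of (x,y,z,theta_deg) ; prints rows"""
    T,o=tool(); p=T[:3,3].copy(); th=theta(T); out=[]
    for w in wps:
        w=np.array(w,float); dp=w[:3]-p; dth=w[3]-th
        n=int(max(1,np.ceil(np.linalg.norm(dp)*1000/step),np.ceil(abs(dth)/rstep)))
        for i in range(n):
            a=np.radians(th); x=np.array([np.cos(a),np.sin(a),0]); y=np.array([np.sin(a),-np.cos(a),0])
            s=dp/n*1000; out.append([claw,round(s@x,1),round(s@y,1),round(-s[2],1),round(-dth/n,1)]); th+=dth/n
        p=w[:3]
    print(len(out),"rows; pos",np.round(T[:3,3],4),"theta",round(theta(T),2),"F",np.round(o["contact_force"],1),"g",round(o["gripper_width"],3),"t",round(o["t"],2))
    for i in range(0,len(out),12): print([v for r in out[i:i+12] for v in r])
E
python3 - <<'E'
from h import *
plan([(.5,-.25,.25,62),(.50,.2,.25,90),(.52,.266,.19,90)],30)
E
```

```text
18 rows; pos [ 0.2484 -0.6276  0.2312] theta 21.59 F [-0.8 -0.1  0.3] g 1.0 t 0.45
[30, np.float64(46.6), np.float64(-32.3), np.float64(-2.3), np.float64(-5.1), 30, np.float64(49.3), np.float64(-28.1), np.float64(-2.3), np.float64(-5.1), 30, np.float64(51.6), np.float64(-23.6), np.float64(-2.3), np.float64(-5.1), 30, np.float64(53.4), np.float64(-19.0), np.float64(-2.3), np.float64(-5.1), 30, np.float64(54.9), np.float64(-14.2), np.float64(-2.3), np.float64(-5.1), 30, np.float64(55.9), np.float64(-9.3), np.float64(-2.3), np.float64(-5.1), 30, np.float64(56.6), np.float64(-4.4), np.float64(-2.3), np.float64(-5.1), 30, np.float64(56.7), np.float64(0.6), np.float64(-2.3), np.float64(-5.1), 30, np.float64(49.7), np.float64(-26.4), np.float64(-0.0), np.float64(-3.5), 30, np.float64(51.2), np.float64(-23.3), np.float64(-0.0), np.float64(-3.5), 30, np.float64(52.5), np.float64(-20.2), np.float64(-0.0), np.float64(-3.5), 30, np.float64(53.6), np.float64(-16.9), np.float64(-0.0), np.float64(-3.5)]
[30, np.float64(54.6), np.float64(-13.6), np.float64(-0.0), np.float64(-3.5), 30, np.float64(55.3), np.float64(-10.3), np.float64(-0.0), np.float64(-3.5), 30, np.float64(55.8), np.float64(-6.9), np.float64(-0.0), np.float64(-3.5), 30, np.float64(56.1), np.float64(-3.4), np.float64(-0.0), np.float64(-3.5), 30, np.float64(33.0), np.float64(10.0), np.float64(30.0), np.float64(0.0), 30, np.float64(33.0), np.float64(10.0), np.float64(30.0), np.float64(0.0)]
```

{"api": "apply_moves", "payload": {
  "increments": [85, 47, -32, -2, -5, 30, 49, -28, -2, -5, 30, 52, -24, -2, -5, 30, 53, -19, -2, -5, 30, 55, -14, -2, -5, 30, 56, -9, -2, -5, 30, 57, -4, -2, -5, 30, 57, 1, -2, -5, 30, 50, -26, 0, -4, 30, 51, -23, 0, -4, 30, 52, -20, 0, -4, 30, 54, -17, 0, -3]
}}

```text
t: 1.95
eef_pos: [0.5028, -0.0119, 0.2476]
tool_rot: [0.004, 0.778, 0.628, 0.001]
contact_force: [1.3, -0.2, -0.6]
gripper_width: 0.354
```

```bash
sed -i 's/round(s@x,1),round(s@y,1),round(-s\[2\],1),round(-dth\/n,1)/*[float(round(q,1)) for q in (s@x,s@y,-s[2],-dth\/n)]/' h.py
python3 - <<'E'
from h import *
plan([(.50,.2,.25,90),(.52,.266,.19,90)],30)
E
```

```text
6 rows; pos [ 0.5028 -0.0119  0.2476] theta 77.8 F [ 1.3 -0.2 -0.6] g 0.354 t 1.95
[30, 51.6, -11.9, -0.6, -3.0, 30, 52.2, -9.1, -0.6, -3.0, 30, 52.6, -6.3, -0.6, -3.0, 30, 52.9, -3.5, -0.6, -3.0, 30, 33.0, 10.0, 30.0, -0.0, 30, 33.0, 10.0, 30.0, -0.0]
```

{"api": "apply_moves", "payload": {
  "increments": [30, 52, -12, -1, -3, 30, 52, -9, -1, -3, 30, 53, -6, -1, -3, 30, 53, -3, -1, -3, 30, 33, 10, 30, 0, 30, 33, 10, 30, 0, 30, 0, 0, 0, 0]
}}

```text
t: 2.82
eef_pos: [0.5204, 0.2809, 0.1916]
tool_rot: [0.005, 0.704, 0.711, 0.004]
contact_force: [-0.4, -0.1, 0.4]
gripper_width: 0.351
```

Run:
```python
from h import *
T,o=tool(); p,d=read_camera("wrist"); cv2.imwrite("pics/w1.png",p); np.save("pics/w1.npy",d)
print(T[:3,3],theta(T))
uv,W=cloud("wrist",d,T)
m=(W[:,2]>.08)&(W[:,2]<.1)&(W[:,0]<.56)&(W[:,0]>.45)&(abs(W[:,1]-.266)<.06)
B=W[m]; print(m.sum(),np.round(np.percentile(B,[1,50,99],axis=0),4).tolist())
top=B[B[:,2]>np.percentile(B[:,2],80)]; print(top.mean(0),np.polyfit(B[:,1],B[:,0],1))
for s in np.arange(.2,.34,.01):
    b=B[abs(B[:,1]-s)<.005]
    if len(b)>5: print(round(s,2),len(b),b[:,0].min().round(4),b[:,0].max().round(4),b[:,2].max().round(4))
```

```text
[0.52035495 0.28085735 0.19160643] 90.55937676770058
1938 [[0.5282, 0.2141, 0.0904], [0.5345, 0.2776, 0.0947], [0.5584, 0.3191, 0.0971]]
[0.53351041 0.26691786 0.09630127] [0.05082068 0.52211194]
0.21 29 0.5286 0.5384 0.0967
0.22 177 0.5284 0.5469 0.0977
0.23 172 0.5283 0.5471 0.0973
0.24 136 0.5281 0.5386 0.0973
0.25 131 0.5281 0.5383 0.0971
0.26 142 0.5285 0.539 0.0974
0.27 145 0.5284 0.5386 0.0979
0.28 154 0.5282 0.5389 0.0972
0.29 164 0.5281 0.5388 0.0976
0.3 181 0.5286 0.5597 0.0977
0.31 415 0.5284 0.56 0.0979
0.32 92 0.5283 0.5388 0.0964
```

View pics/w1.png

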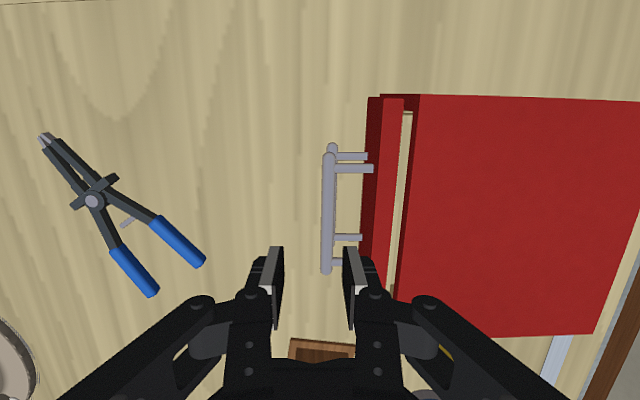

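{"api": "apply_moves", "payload": {
  "increments": [30, -15, 13, 10, 0.5, 30, 0, 0, 50, 0, 30, 0, 0, 40, 0, 30, 0, 0, 17, 0, 0, 0, 0, 0, 0, 0, 0, 0, 0, 0, 0, 0, 0, 0, 0],
  "squeeze": 40
}}

```text
t: 3.75
eef_pos: [0.5402, 0.2534, 0.0762]
tool_rot: [0.008, 0.712, 0.702, 0.004]
contact_force: [2.8, 3.3, -15.1]
gripper_width: 0.108
```

Run:
```python
from h import *
T,o=tool(); print(T[:3,3],theta(T),o["contact_force"],o["gripper_width"])
```

```text
[0.54021044 0.25336945 0.07616264] 89.21506955049358 [  2.83362829   3.30014526 -15.14434674] 0.10754156150679309
```

{"api": "apply_moves", "payload": {
  "increments": [0, 0, -20, 0, 0, 0, 0, -25, 0, 0, 0, 0, -25, 0, 0, 0, 0, -20, 0, 0]
}}

```text
t: 4.25
eef_pos: [0.4554, 0.2535, 0.0761]
tool_rot: [0.01, 0.713, 0.701, 0.009]
contact_force: [3.7, 2.4, -12.7]
gripper_width: 0.108
```

{"api": "apply_moves", "payload": {
  "increments": [0, 0, -12, 0, 0, 0, 0, -6, 0, 0, 0, 0, -5, 0, 0]
}}

```text
t: 4.62
eef_pos: [0.4331, 0.2535, 0.0761]
tool_rot: [0.011, 0.714, 0.7, 0.01]
contact_force: [2.8, 2.2, -13.5]
gripper_width: 0.108
```

{"api": "apply_moves", "payload": {
  "increments": [0, 0, -5, 0, 0, 0, 0, -5, 0, 0, 0, 0, -5, 0, 0]
}}

```text
t: 5.0
eef_pos: [0.4188, 0.2535, 0.076]
tool_rot: [0.011, 0.714, 0.7, 0.01]
contact_force: [3.4, 0.4, -11.0]
gripper_width: 0.109
```

{"api": "apply_moves", "payload": {
  "increments": [0, 0, -5, 0, 0, 0, 0, -5, 0, 0, 0, 0, -4, 0, 0]
}}

```text
t: 5.38
eef_pos: [0.4066, 0.2536, 0.0762]
tool_rot: [0.013, 0.714, 0.7, 0.012]
contact_force: [19.7, 0.4, -26.2]
gripper_width: 0.11
```

{"api": "apply_moves", "payload": {
  "increments": [24, 0, 1, 0, 0, 28, 0, 0, 0, 0, 28, 0, 0, -20, 0, 28, 0, 0, -45, 0, 28, 0, 0, -50, 0, 60, 0, 40, -40, 0, 80, -20, 50, 0, 0, 85, 0, 10, 0, 0]
}}

```text
t: 6.38
eef_pos: [0.5017, 0.2352, 0.2449]
tool_rot: [0.013, 0.713, 0.701, 0.015]
contact_force: [0.2, 0.4, -0.8]
gripper_width: 0.938
```

Run:
```python
from h import *
T,o=tool(); p,d=read_camera("wrist"); cv2.imwrite("pics/w2.png",p); np.save("pics/w2.npy",d); np.save("pics/w2T.npy",T)
print(T[:3,3],theta(T),o["contact_force"])
for r in outline_of("wrist","ring_eye")[:4]:
    v,u=np.nonzero(r["pixels"]); print(r["p"],r["extent"])
    W=atz("wrist",np.c_[u,v],.076,T); print(W.mean(0),np.ptp(W,axis=0))
```

```text
[0.50167719 0.23516932 0.24487203] 89.0694796252597 [ 0.15291145  0.40019136 -0.8311128 ]
0.92 [329.8, 176.0, 53.0, 42.4]
[0.52914709 0.23818777 0.076     ] [0.05080278 0.0432682  0.        ]
```

View pics/w2.png

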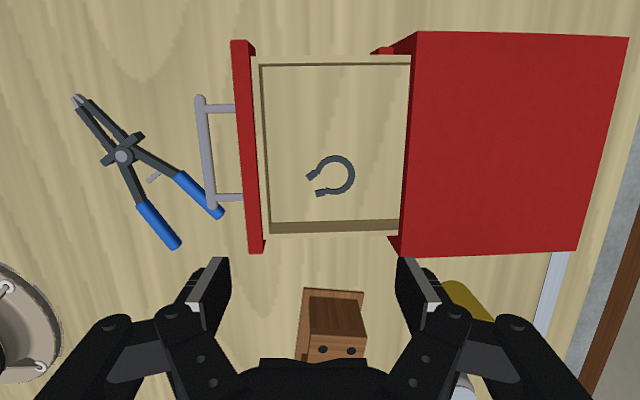

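```bash
cat > ring.py <<'E'
from h import *
from scipy.optimize import minimize
def fitring(p,n,T,z,c0,th0,box):
    """fit ring model (annulus 14.8..22, gap) to dark mask via soft IoU on world grid; returns centre,theta(gap dir)"""
    u0,v0,u1,v1=box
    g=np.mgrid[v0:v1,u0:u1].reshape(2,-1).T[:,::-1].astype(float)
    W=atz(n,g,z,T)[:,:2]*1000
    I=p[v0:v1,u0:u1].reshape(-1,3).mean(1).astype(float)
    dark,light=np.percentile(I,3),np.percentile(I,70)
    M=np.clip((light-I)/(light-dark),0,1)
    def model(x):
        a=np.radians(x[2]); d=W-x[:2]; X=d@[np.cos(a),np.sin(a)]; Y=abs(d@[-np.sin(a),np.cos(a)])
        r=np.hypot(X,Y); s=lambda q:1/(1+np.exp(-q/.35))
        m=s(22-r)*s(r-14.8)
        # gap: half-width 7 at X=21.2 from centre (ring_gap 17.7+3.5), slope 0.2 -> 8 inner(X=16.2),6 outer
        hw=7-0.2*(X-21.2); return m*(1-s(hw-Y)*s(X))
    f=lambda x:((model(x)-M)**2).sum()
    best=None
    for dt in (-20,0,20):
        r=minimize(f,[c0[0]*1000,c0[1]*1000,th0+dt],method="Nelder-Mead",options=dict(xatol=.02,fatol=.01,maxiter=800))
        if best is None or r.fun<best.fun: best=r
    return best.x,best.fun,M.sum()
E
python3 - <<'E'
from ring import *
p=cv2.imread("pics/w2.png"); T=np.load("pics/w2T.npy"); print("toolz",T[:3,2])
cv2.imwrite("pics/w2c.png",cv2.resize(p[130:220,280:380],None,fx=6,fy=6,interpolation=cv2.INTER_CUBIC))
x,f,s=fitring(p,"wrist",T,.076,(.527,.24),200,(298,145,366,206)); print(x,f,s)
d=np.load("pics/w2.npy"); uv,W=cloud("wrist",d,T)
m=(uv[:,0]>280)&(uv[:,0]<380)&(uv[:,1]>80)&(uv[:,1]<210); print("floor z",np.percentile(W[m][:,2],[5,50,95]))
a=np.radians(x[2]); u=np.array([np.cos(a),np.sin(a)]); 
for k in(0,3.5,21.2): print(k,(x[:2]+k*u).round(1),proj("wrist",np.r_[(x[:2]+k*u)/1000,.076],T))
E
```

```text
toolz [ 0.03961219  0.00225654 -0.99921258]
[529.53287743 238.09004917 204.37768024] 137.39252466847407 778.4048442906576
floor z [0.07023928 0.07145192 0.07425363]
0 [529.5 238.1] [[333.36846366 175.28873391]]
3.5 [526.3 236.6] [[330.28738765 176.7231382 ]]
21.2 [510.2 229.3] [[314.80262245 183.93437211]]
```

View pics/w2c.png

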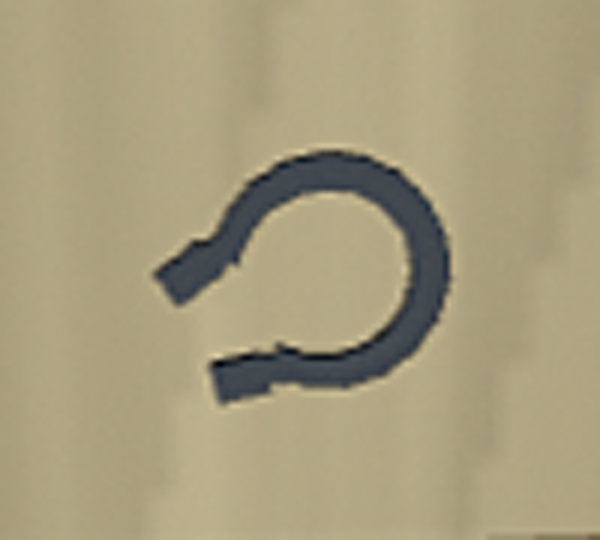

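Run:
```python
from h import *
plan([(.50,.0,.25,172),(.529,-.0215,.24,172.2)],85,step=55,rstep=10)
```

```text
10 rows; pos [0.4994 0.2379 0.2446] theta 89.31 F [-0.1  0.9 -0.4] g 0.997 t 6.47
[85, -26.4, 0.4, -0.6, -9.2, 85, -26.1, -3.8, -0.6, -9.2, 85, -25.2, -8.0, -0.6, -9.2, 85, -23.6, -11.9, -0.6, -9.2, 85, -21.4, -15.5, -0.6, -9.2, 85, -18.7, -18.7, -0.6, -9.2, 85, -15.4, -21.5, -0.6, -9.2, 85, -11.8, -23.6, -0.6, -9.2, 85, -7.9, -25.2, -0.6, -9.2, 85, -31.7, -17.3, 10.0, -0.2]
```

{"api": "apply_moves", "payload": {
  "increments": [85, -26, 0, -1, -9, 85, -26, -4, -1, -9, 85, -25, -8, -1, -9, 85, -24, -12, -1, -9, 85, -21, -16, -1, -9, 85, -19, -19, -1, -9, 85, -15, -22, -1, -9, 85, -12, -24, 0, -9, 85, -8, -25, 0, -9, 85, -32, -17, 10, -1, 85, 0, 0, 0, 0]
}}

```text
t: 7.85
eef_pos: [0.5145, -0.0119, 0.2374]
tool_rot: [0.012, 0.037, 0.999, 0.002]
contact_force: [-0.5, 1.1, -1.0]
gripper_width: 0.995
```

Run:
```python
from h import *
T,o=tool(); p,d=read_camera("wrist"); cv2.imwrite("pics/w3.png",p); np.save("pics/w3.npy",d); np.save("pics/w3T.npy",T)
print(T[:3,3],theta(T),T[:3,2],o["q"].round(2))
uv,W=cloud("wrist",d,T); col=p[uv[:,1],uv[:,0]].astype(int)
b=(col[:,0]>col[:,2]+50)&(W[:,2]>.12)&(W[:,2]<.2)&(abs(W[:,1]+.02)<.06)&(abs(W[:,0]-.53)<.04)
B=W[b]; print(b.sum())
L=B[B[:,1]>-.02];Rr=B[B[:,1]<-.02]
for q in(L,Rr):
    t=q[q[:,2]>.175]; print(len(q),np.percentile(t,[2,50,98],axis=0).round(4).tolist())
m=(abs(W[:,2]-.085)<.004)&(abs(W[:,1]+.02)<.1)&(abs(W[:,0]-.52)<.06); print("rack",cv2.minAreaRect(W[m][:,:2].astype(np.float32)))
```

```text
[ 0.51445437 -0.01189464  0.23743666] 175.7330393946367 [ 0.02315064  0.00330525 -0.99972652] [ 0.55  0.28 -0.76  1.9   0.23  1.02  1.19]
1375
674 [[0.5261, 0.0007, 0.1756], [0.5295, 0.006, 0.1872], [0.5378, 0.0115, 0.1891]]
701 [[0.5185, -0.0531, 0.1758], [0.5222, -0.0473, 0.1873], [0.5297, -0.0428, 0.1894]]
rack ((0.5290818810462952, -0.021227732300758362), (0.12065017223358154, 0.07112416625022888), 82.09239196777344)
```

View pics/w3.png

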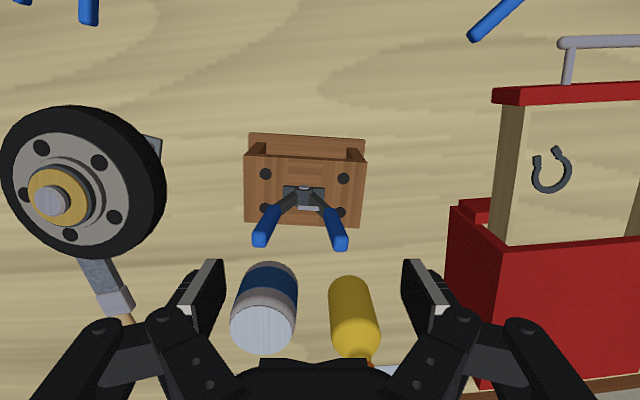

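{"api": "apply_moves", "payload": {
  "increments": [85, -14, -8, 10, 3.7, 85, 0, 0, 0, 0]
}}

```text
t: 8.15
eef_pos: [0.5249, -0.0156, 0.2281]
tool_rot: [0.01, 0.067, 0.998, 0.003]
contact_force: [-1.3, -0.2, 0.4]
gripper_width: 0.997
```

Run:
```python
from h import *
plan([(.528,-.021,.23,172),(.528,-.021,.149,172)],85,step=45)
```

```text
3 rows; pos [ 0.5249 -0.0156  0.2281] theta 172.37 F [-1.3 -0.2  0.4] g 0.997 t 8.15
[85, -3.8, -4.9, -1.9, 0.4, 85, 0.0, 0.0, 40.5, -0.0, 85, 0.0, 0.0, 40.5, -0.0]
```

{"api": "apply_moves", "payload": {
  "increments": [85, -4, -5, 0, 0.4, 85, 0, 0, 35, 0, 85, 0, 0, 35, 0, 85, 0, 0, 6, 0, 85, 0, 0, 0, 0]
}}

```text
t: 8.78
eef_pos: [0.5295, -0.0172, 0.1545]
tool_rot: [0.013, 0.066, 0.998, 0.003]
contact_force: [-0.1, 0.6, 0.9]
gripper_width: 0.999
```

Run:
```python
from h import *
plan([(.528,-.021,.149,172)],85,step=45)
T,o=tool(); print(T[:3,2])
p,d=read_camera("wrist"); cv2.imwrite("pics/w4.png",p)
```

```text
1 rows; pos [ 0.5295 -0.0172  0.1545] theta 172.44 F [-0.1  0.6  0.9] g 0.999 t 8.78
[85, 1.0, -4.0, 5.5, 0.4]
[ 0.02562209  0.00356176 -0.99966536]
```

View pics/w4.png

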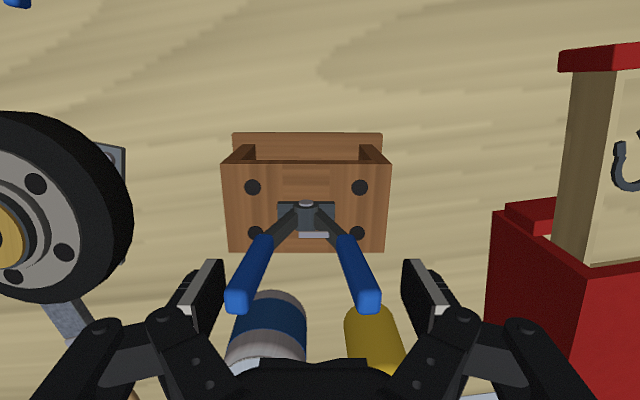

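{"api": "apply_moves", "payload": {
  "increments": [85, 1, -4, 5, 0.4, 75, 0, 0, 1, 0, 61, 0, 0, 0, 0, 61, 0, 0, 0, 0, 61, 0, 0, 0, 0],
  "squeeze": 30
}}

```text
t: 9.45
eef_pos: [0.5308, -0.0208, 0.1522]
tool_rot: [0.016, 0.07, 0.997, 0.003]
contact_force: [0.2, 0.1, -1.4]
gripper_width: 0.716
```

Run:
```python
from h import *
plan([(.528,-.021,.149,172)],85,step=45)
T,o=tool(); print(T[:3,2])
p,d=read_camera("wrist"); cv2.imwrite("pics/w5.png",p)
```

```text
1 rows; pos [ 0.5308 -0.0208  0.1522] theta 171.98 F [ 0.2  0.1 -1.4] g 0.716 t 9.45
[85, 2.7, -0.6, 3.2, -0.0]
[ 0.03285428  0.00334326 -0.99945456]
```

View pics/w5.png

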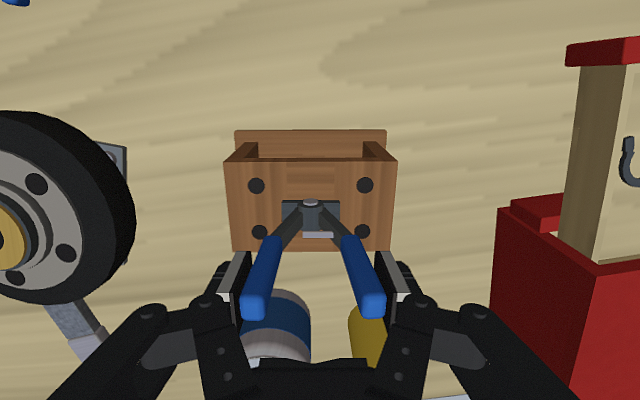

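{"api": "apply_moves", "payload": {
  "increments": [62, -0.5, 0, -12, 0, 62, -1, 0, -25, 0, 62, -1, 0, -30, 0, 62, -1, 0, -30, 0, 62, -1, 0, -20, 0, 62, 0, 0, 0, 0]
}}

```text
t: 10.25
eef_pos: [0.5303, -0.0217, 0.2748]
tool_rot: [0.015, 0.069, 0.997, 0.003]
contact_force: [0.7, 0.1, -1.3]
gripper_width: 0.728
```

Run:
```python
from h import *
plan([(.528,-.021,.27,172)],62,step=45)
T,o=tool(); print(T[:3,2],o["q"].round(2))
p,d=read_camera("wrist"); cv2.imwrite("pics/w6.png",p)
```

```text
1 rows; pos [ 0.5303 -0.0217  0.2748] theta 172.04 F [ 0.7  0.1 -1.3] g 0.728 t 10.25
[62, 2.4, 0.4, 4.8, 0.0]
[ 0.03085993  0.00355251 -0.99951741] [ 0.57  0.26 -0.76  1.83  0.2   1.1   1.17]
```

View pics/w6.png

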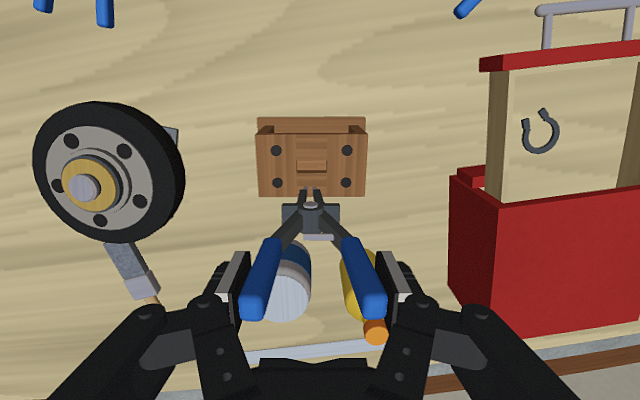

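```bash
cat > tip.py <<'E'
from h import *
def tippts(d,p,T,box=(285,150,345,235)):
    v,u=np.mgrid[box[1]:box[3],box[0]:box[2]].reshape(2,-1); dd=d[v,u]
    k=dd>0; W=world("wrist",np.c_[u[k],v[k]],dd[k],T); t=(W-T[:3,3])@T[:3,:3]
    m=(abs(t[:,0])<.02)&(abs(t[:,1])<.03)&(t[:,2]<.15)&(t[:,2]>.03)
    return np.c_[u[k],v[k]][m],t[m],W[m]
E
python3 - <<'E'
from tip import *
T,o=tool(); p,d=read_camera("wrist"); cv2.imwrite("pics/w7.png",p); np.save("pics/w7.npy",d)
cv2.imwrite("pics/w7c.png",cv2.resize(p[160:250,260:360],None,fx=6,fy=6,interpolation=cv2.INTER_CUBIC))
uv,t,W=tippts(d,p,T)
for r in range(180,230,3):
    m=uv[:,1]==r
    if m.any(): print(r,uv[m][:,0].min(),uv[m][:,0].max(),np.round(t[m].min(0)*1000,1),np.round(t[m].max(0)*1000,1))
E
```

```text
186 303 315 [  7.2  -7.6 111.9] [  8.    2.6 114.6]
189 299 319 [  4.2 -10.6 102.5] [  8.2   5.8 115.7]
192 298 320 [  1.7 -11.3  95.1] [  7.9   6.5 115. ]
195 298 321 [  1.3 -10.8  87.6] [  7.8   7.1 107.8]
198 297 322 [  3.  -11.3  81.6] [ 7.4  7.7 94.6]
201 296 324 [  7.3 -11.5  58.1] [13.2  9.  75. ]
204 285 339 [  9.6 -18.4  53.2] [12.7 18.9 62. ]
207 285 339 [  7.7 -18.4  51. ] [11.4 18.9 61.1]
210 285 339 [  5.6 -18.5  47.7] [10.6 18.9 60.8]
213 285 339 [  3.2 -18.6  47.9] [ 8.4 19.  61.3]
216 285 339 [  0.9 -18.7  45.1] [ 7.4 19.1 61.3]
219 285 339 [ -1.3 -18.8  39.8] [ 7.5 19.2 61. ]
222 285 339 [ -3.2 -16.5  35.7] [ 7.2 19.2 60.1]
225 285 341 [ -1.4 -16.3  31.7] [ 6.9 18.  50.7]
228 291 330 [ -4.2 -12.5  31.1] [ 5.2 11.2 52.2]
```

View pics/w7c.png

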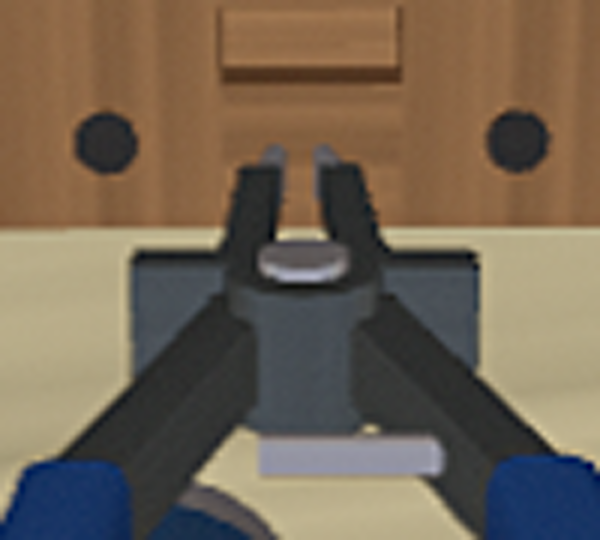

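```bash
cat >> tip.py <<'E'
def tcp_for(tip_t,target,th,T):
    """TCP pos so tip (tool frame, m) sits at target with tool rolled to th (deg), keeping tool z axis"""
    r=R.from_rotvec(np.array([0,0,1])*np.radians(-(th-theta(T)))).as_matrix()  # about tool z
    Rn=T[:3,:3]@r
    return np.array(target)-Rn@np.array(tip_t),Rn
E
python3 - <<'E'
from tip import *
T,o=tool()
t,Rn=tcp_for((.0037,-.0025,.116),(.5111,.2297,.15),204.4,T); print(t,np.degrees(np.arctan2(Rn[1,0],Rn[0,0])))
plan([(*t,204.4)],66,step=52)
E
```

```text
[0.51024856 0.23307639 0.26603368] -155.58821461210917
5 rows; pos [ 0.5292 -0.022   0.2727] theta 172.04 F [-0.9 -0.1 -1.8] g 0.725 t 10.35
[66, 10.8, 50.0, 1.3, -6.5, 66, 5.1, 50.9, 1.3, -6.5, 66, -0.7, 51.2, 1.3, -6.5, 66, -6.4, 50.8, 1.3, -6.5, 66, -12.1, 49.7, 1.3, -6.5]
```

{"api": "apply_moves", "payload": {
  "increments": [62, 6, 25, 1, -4, 62, 6, 40, 1, -5, 62, 3, 43, 1, -5, 62, -1, 43, 1, -5, 62, -4, 43, 1, -5, 62, -7, 38, 1, -5, 62, -5, 22, 1, -4, 64, 0, 0, 0, 0]
}}

```text
t: 11.35
eef_pos: [0.4918, 0.2482, 0.2577]
tool_rot: [0.007, -0.236, 0.972, 0.001]
contact_force: [0.6, -1.0, -2.0]
gripper_width: 0.744
```

```bash
cat >> h.py <<'E'
def theta(T): 
    a=np.degrees(np.arctan2(T[1,0],T[0,0])); return a if a>-90 else a+360
E
cat > look.py <<'E'
from tip import *
import sys
def look(name,box=(255,140,365,235)):
    T,o=tool(); p,d=read_camera("wrist"); cv2.imwrite(f"pics/{name}.png",p); np.save(f"pics/{name}.npy",d); np.save(f"pics/{name}T.npy",T)
    cv2.imwrite(f"pics/{name}c.png",cv2.resize(p[box[1]:box[3],box[0]:box[2]],None,fx=6,fy=6,interpolation=cv2.INTER_CUBIC))
    print("pos",T[:3,3].round(4),"th",round(theta(T),2),"tz",T[:3,2].round(4),"F",o["contact_force"].round(1),"g",round(o["gripper_width"]*85.4,1),"t",o["t"])
    return T,p,d
E
python3 - <<'E'
from look import *
T,p,d=look("w8")
E
```

```text
pos [0.4918 0.2482 0.2577] th 207.3 tz [ 0.0125  0.0061 -0.9999] F [ 0.6 -1.  -2. ] g 63.6 t 11.35
```

View pics/w8.png

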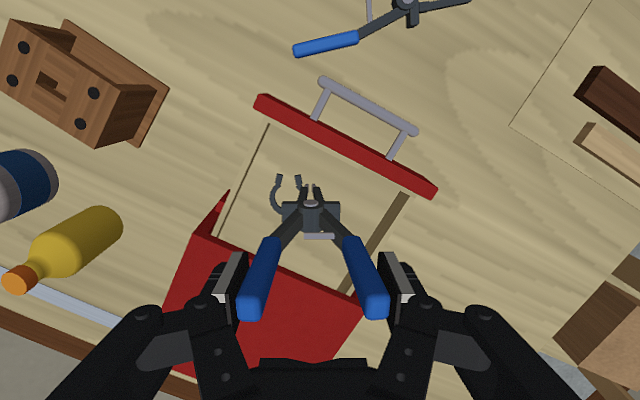

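{"api": "apply_moves", "payload": {
  "increments": [66, 0, 0, 0, 0, 66, 0, 0, 0, 0]
}}

```text
t: 11.65
eef_pos: [0.4926, 0.2445, 0.2568]
tool_rot: [0.006, -0.233, 0.972, 0.0]
contact_force: [0.9, -0.4, -0.7]
gripper_width: 0.77
```

Run:
```python
from look import *
from ring import fitring
T,p,d=look("w9")
uv,t,W=tippts(d,p,T)
for r in range(176,204,2):
    m=uv[:,1]==r
    if m.any(): print(r,uv[m][:,0].min(),uv[m][:,0].max(),np.round(t[m].min(0)*1000,1),np.round(t[m].max(0)*1000,1))
g=proj("wrist",[[.5102,.2293,.076],[.5295,.2381,.076]],T); print("ring gap, centre px",g)
```

```text
pos [0.4926 0.2445 0.2568] th 206.95 tz [ 0.0115  0.0032 -0.9999] F [ 0.9 -0.4 -0.7] g 65.8 t 11.65
184 305 314 [  8.7  -5.9 110.9] [  9.6   1.7 114. ]
186 301 318 [  7.1  -9.1 106.2] [  9.2   5.  113.4]
188 301 319 [  5.2  -8.9 100.5] [  9.2   5.8 113.6]
190 300 319 [ 3.  -9.6 95.8] [  8.9   5.7 114.9]
192 299 320 [  1.7 -10.2  91.3] [  8.7   6.4 113.4]
194 299 321 [  2.6 -10.   86.7] [  8.5   7.1 105. ]
196 299 322 [ 2.6 -9.8 81.8] [ 8.5  7.7 99.6]
198 298 322 [  2.3 -10.4  77.7] [ 8.2  7.6 95.5]
200 296 324 [  7.9 -11.6  57.1] [13.8  8.9 74.2]
202 285 339 [ 10.4 -18.5  53.6] [13.6 18.9 62.6]
ring gap, centre px [[292.44093266 180.57386481]
 [292.03036023 199.17021661]]
```

View pics/w9c.png

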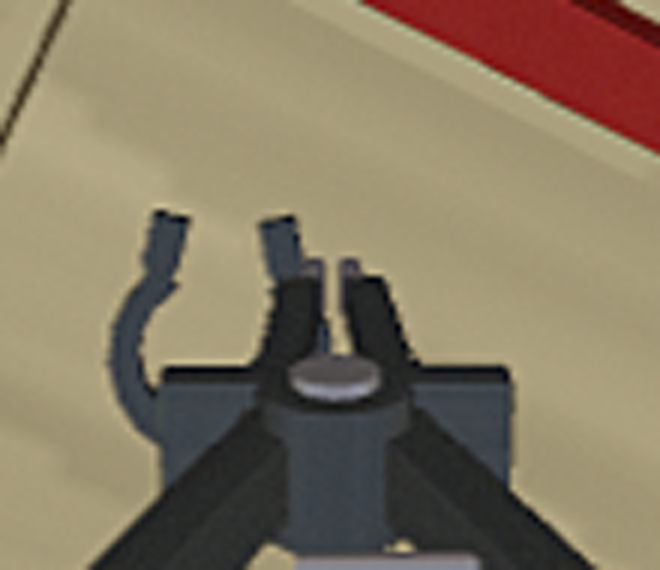

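Run:
```python
from look import *
T,o=tool()
t,Rn=tcp_for((.0046,-.0021,.116),(.5111,.2297,.09),205,T); print(t)
plan([(*t[:2],.257,205),(*t,205)],66,step=30)
```

```text
[0.51303126 0.23319177 0.20604158]
3 rows; pos [0.4927 0.2444 0.2568] theta 206.94 F [ 0.9 -0.3 -2.3] g 0.766 t 11.7
[66, -13.1, -19.2, -0.2, 1.9, 66, 0.0, 0.0, 25.5, -0.0, 66, 0.0, 0.0, 25.5, -0.0]
```

{"api": "apply_moves", "payload": {
  "increments": [66, -13, -19, 0, 1.9, 66, 0, 0, 20, 0, 66, 0, 0, 20, 0, 66, 0, 0, 5, 0, 66, 0, 0, 0, 0]
}}

```text
t: 12.32
eef_pos: [0.5157, 0.2299, 0.2081]
tool_rot: [0.005, -0.213, 0.977, -0.0]
contact_force: [0.0, -0.5, -1.9]
gripper_width: 0.768
```

Run:
```python
from look import *
T,p,d=look("w10")
uv,t,W=tippts(d,p,T)
for r in range(170,200,2):
    m=uv[:,1]==r
    if m.any(): print(r,uv[m][:,0].min(),uv[m][:,0].max(),np.round(t[m].min(0)*1000,1),np.round(t[m].max(0)*1000,1))
print(proj("wrist",[[.5102,.2293,.076]],T))
t,Rn=tcp_for((.0046,-.0021,.116),(.5111,.2297,.09),205,T)
plan([(*t,205)],66,step=30)
```

```text
pos [0.5157 0.2299 0.2081] th 204.65 tz [ 0.0105  0.0015 -0.9999] F [ 0.  -0.5 -1.9] g 65.6 t 12.325
170 285 344 [ 15.2 -24.8 135.7] [ 15.8  29.4 138. ]
172 285 344 [ 13.4 -24.9 135. ] [ 14.1  29.3 137.9]
174 285 344 [ 11.4 -24.9 134.8] [ 12.2  29.5 138.1]
176 285 344 [  9.5 -25.  131.8] [ 11.1  29.6 138.1]
178 285 344 [  7.6 -25.  131.6] [  9.3  29.7 138.3]
180 285 344 [  5.4 -25.1 131.7] [  7.4  29.6 139.1]
182 285 344 [  3.7 -25.2 131.5] [  5.6  29.8 138.4]
184 285 344 [  1.7 -25.2 131.3] [  3.7  29.9 138.6]
186 285 344 [ -0.2 -25.3 132.2] [  1.6  29.8 138.1]
188 285 344 [ -2.1 -25.4 130.8] [1.000e-01 2.990e+01 1.382e+02]
190 285 343 [ -4.3 -25.2 131.5] [ -2.1  29.  138.8]
192 285 344 [ -6.3 -25.4 131.7] [ -4.   30.  138.9]
194 285 343 [ -8.1 -25.4 115.5] [ -0.8  29.1 138.2]
196 285 343 [-10.  -25.5 109.5] [ -0.6  29.1 138.2]
198 285 343 [-11.9 -25.6 103.2] [ -0.3  29.4 137.7]
[[314.34007334 180.77719771]]
1 rows; pos [0.5158 0.23   0.2084] theta 204.65 F [-0.2 -0.1 -1.5] g 0.77 t 12.38
[66, 1.0, 4.2, 2.4, -0.3]
```

View pics/w10c.png

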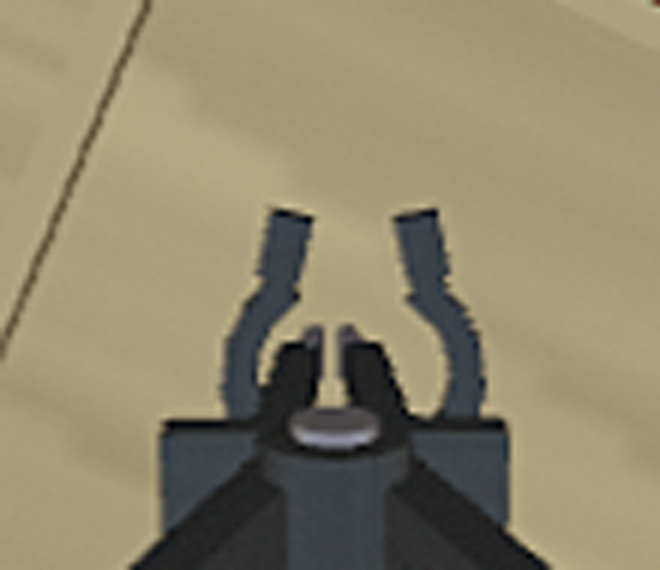

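Run:
```python
from look import *
T,o=tool()
print(T[:3,:3]@[-.005,-.0021,.116]+T[:3,3])
for x in (-.005,0,.002):
  t,Rn=tcp_for((x,-.0021,.116),(.5111,.2297,.09),204.5,T)
  plan([(*t,204.5)],66,step=30)
```

```text
[0.52250081 0.23033496 0.09249639]
1 rows; pos [0.5158 0.23   0.2084] theta 204.65 F [-0.2 -0.1 -1.5] g 0.77 t 12.38
[66, 10.6, 4.2, 2.5, 0.2]
1 rows; pos [0.5158 0.23   0.2084] theta 204.65 F [-0.2 -0.1 -1.5] g 0.77 t 12.38
[66, 5.6, 4.2, 2.4, 0.2]
1 rows; pos [0.5158 0.23   0.2084] theta 204.65 F [-0.2 -0.1 -1.5] g 0.77 t 12.38
[66, 3.6, 4.2, 2.4, 0.2]
```

{"api": "apply_moves", "payload": {
  "increments": [66, 8, 4, 0, 0, 66, 0, 0, 0, 0]
}}

```text
t: 12.62
eef_pos: [0.5061, 0.2311, 0.2092]
tool_rot: [0.006, -0.214, 0.977, -0.0]
contact_force: [-0.8, 0.4, -1.9]
gripper_width: 0.773
```

```bash
cat >> look.py <<'E'
def tipest(T,d,p,name=""):
    """front-row of tips: highest image row where depth is on the pliers"""
    uv,t,W=tippts(d,p,T)
    m=(t[:,2]<.120); uv,t=uv[m],t[m]
    r=uv[:,1].min()
    for q in range(r,r+8,2):
        k=uv[:,1]==q; print(q,uv[k][:,0].min(),uv[k][:,0].max(),np.round(t[k].min(0)*1000,1),np.round(t[k].max(0)*1000,1))
E
python3 - <<'E'
from look import *
T,p,d=look("w11"); tipest(T,d,p)
print(proj("wrist",[[.5102,.2293,.076]],T))
E
```

```text
pos [0.5061 0.2311 0.2092] th 204.71 tz [ 0.012   0.0022 -0.9999] F [-0.8  0.4 -1.9] g 66.0 t 12.625
186 306 313 [  6.   -5.1 115. ] [  6.6   0.9 117. ]
188 305 314 [  5.4  -5.9 110.6] [  6.2   1.7 113.3]
190 301 318 [  3.5  -9.1 104.7] [  6.2   5.1 113.5]
192 300 319 [ 1.7 -9.7 98.6] [  6.4   5.8 113.5]
[[308.82651903 188.71965516]]
```

View pics/w11c.png

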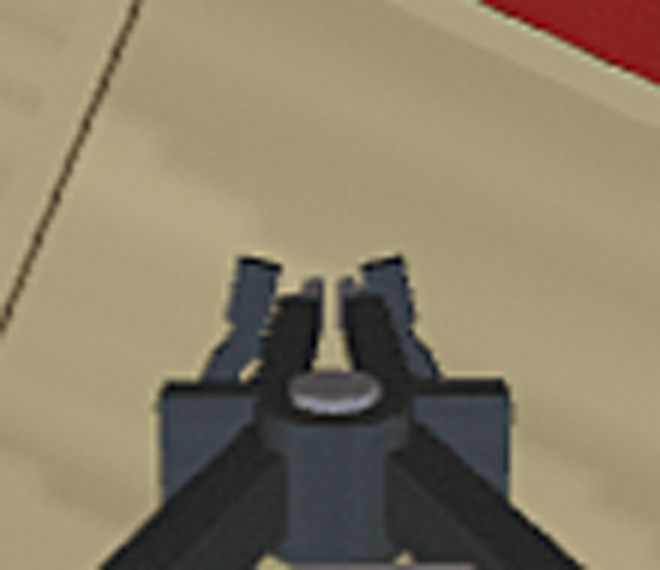

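Run:
```python
from look import *
T,o=tool()
print(T[:3,:3]@[.002,-.0021,.117]+T[:3,3])
t,Rn=tcp_for((.002,-.0021,.117),(.5111,.2297,.08),204.5,T)
plan([(*t,204.5)],66,step=30)
```

```text
[0.50729962 0.22857665 0.09233836]
1 rows; pos [0.5068 0.231  0.2093] theta 204.68 F [ 0.5  0.3 -1.3] g 0.772 t 12.68
[66, -3.9, -0.6, 12.3, 0.2]
```

{"api": "apply_moves", "payload": {
  "increments": [66, -1.5, -0.6, 2, 0, 66, -1.5, -0.6, 4, 0, 66, -0.5, 0, 3, 0, 66, 0, 0, 0, 0]
}}

```text
t: 13.18
eef_pos: [0.5114, 0.2314, 0.2001]
tool_rot: [0.007, -0.213, 0.977, -0.0]
contact_force: [0.1, -0.1, -1.4]
gripper_width: 0.775
```

Run:
```python
from look import *
T,p,d=look("w12"); tipest(T,d,p)
print(proj("wrist",[[.5102,.2293,.076]],T))
print(T[:3,:3]@[.002,-.0021,.117]+T[:3,3])
```

```text
pos [0.5114 0.2314 0.2001] th 204.65 tz [ 0.0137  0.0026 -0.9999] F [ 0.1 -0.1 -1.4] g 66.2 t 13.175
187 306 313 [  5.4  -5.1 113.9] [  6.1   0.9 116. ]
189 304 315 [  4.2  -6.7 108.4] [  6.    2.6 114.1]
191 301 318 [  2.4  -9.  103.2] [  5.8   5.  114.1]
193 300 319 [ 0.7 -9.7 97.3] [  6.    5.8 113.8]
[[310.92323059 186.3513743 ]]
[0.51207473 0.22891778 0.08312043]
```

View pics/w12c.png

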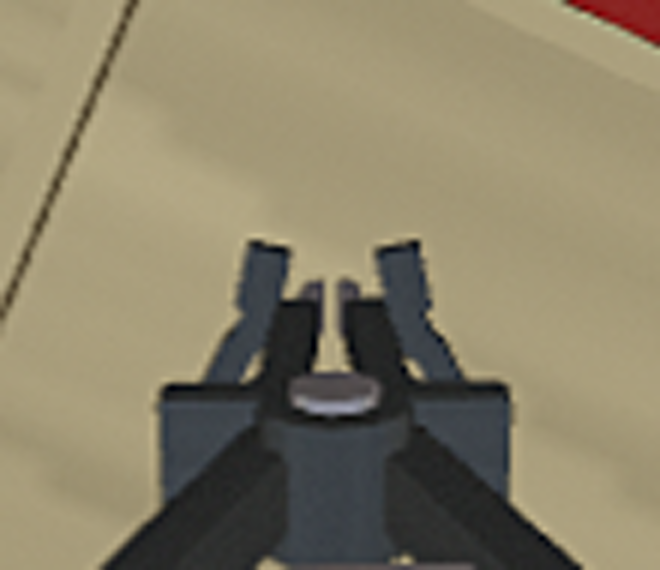

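{"api": "apply_moves", "payload": {
  "increments": [66, 0.8, 0, 3, 0, 66, 0.4, 0, 3, 0, 66, 0, 0, 2, 0, 66, 0, 0, 0, 0]
}}

```text
t: 13.72
eef_pos: [0.5103, 0.2309, 0.1917]
tool_rot: [0.007, -0.213, 0.977, -0.0]
contact_force: [0.4, -0.0, -0.9]
gripper_width: 0.776
```

Run:
```python
from look import *
T,p,d=look("w13"); tipest(T,d,p)
print(proj("wrist",[[.5102,.2293,.076]],T))
print(T[:3,:3]@[.002,-.0021,.117]+T[:3,3])
```

```text
pos [0.5103 0.2309 0.1917] th 204.65 tz [ 0.0137  0.0027 -0.9999] F [ 0.4 -0.  -0.9] g 66.3 t 13.725
170 285 344 [ 19.6 -23.2 118.5] [ 19.9  27.6 119.9]
172 288 344 [ 17.8 -20.7 118.5] [ 18.2  27.7 120. ]
174 287 343 [ 16.  -21.6 118.6] [ 16.3  26.8 120. ]
176 285 343 [ 14.2 -23.4 118.8] [ 14.5  26.9 120. ]
[[310.76898429 190.5993461 ]]
[0.510939   0.22846071 0.07464162]
```

View pics/w13c.png

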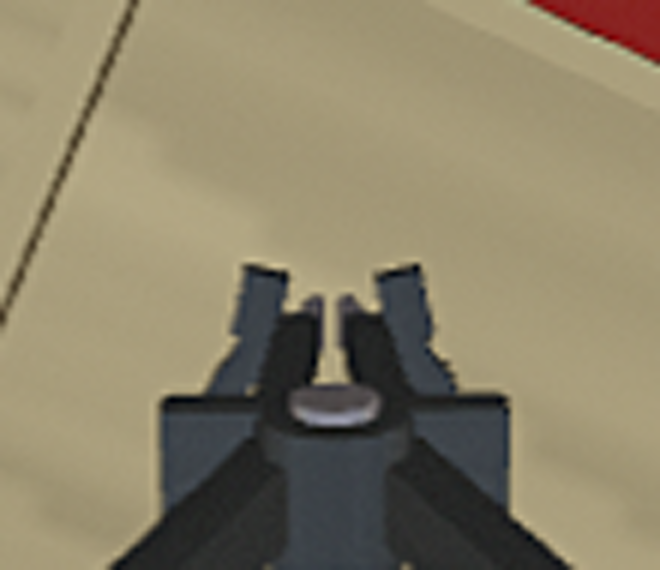

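{"api": "apply_moves", "payload": {
  "increments": [66, 2, 0, 0, 0, 66, 1.5, 0, 0, 0, 66, 0, 0, 0, 0]
}}

```text
t: 14.15
eef_pos: [0.507, 0.2294, 0.1919]
tool_rot: [0.007, -0.213, 0.977, -0.0]
contact_force: [0.2, -1.1, -0.8]
gripper_width: 0.773
```

Run:
```python
from look import *
T,p,d=look("w14",(285,160,340,215))
uv,t,W=tippts(d,p,T); m=(uv[:,0]>=306)&(uv[:,0]<=309)&(uv[:,1]>170)&(uv[:,1]<205)
for a,b in zip(uv[m],t[m]): print(a,(b*1000).round(1)) if a[0] in(307,) else 0
```

```text
pos [0.507  0.2294 0.1919] th 204.65 tz [ 0.0142  0.0028 -0.9999] F [ 0.2 -1.1 -0.8] g 66.0 t 14.15
[307 171] [ 18.6  -4.3 120.1]
[307 172] [ 17.9  -4.3 119.3]
[307 173] [ 16.7  -4.3 120.9]
[307 174] [ 16.2  -4.3 119.1]
[307 175] [ 14.9  -4.3 120.7]
[307 176] [ 14.2  -4.3 120.1]
[307 177] [ 13.1  -4.3 120.7]
[307 178] [ 12.2  -4.3 121. ]
[307 179] [ 11.6  -4.3 119.8]
[307 180] [ 10.6  -4.3 120.2]
[307 181] [  9.5  -4.4 120.9]
[307 182] [  8.6  -4.4 120.7]
[307 183] [  7.5  -4.4 121.3]
[307 184] [  6.7  -4.4 120.9]
[307 185] [  5.8  -4.4 121. ]
[307 186] [  5.   -4.4 120.7]
[307 187] [  4.5  -4.3 119.2]
[307 188] [  4.5  -4.3 116.3]
[307 189] [  4.9  -4.2 112. ]
[307 190] [  4.1  -4.2 111.7]
[307 191] [  4.7  -4.1 106.8]
[307 192] [  4.4  -4.1 104.9]
[307 193] [  3.7  -4.1 104.4]
[307 194] [  3.4  -4.1 102.5]
[307 195] [  2.2  -4.1 103.5]
[307 196] [  1.7  -4.1 102.6]
[307 197] [  1.   -4.1 102.1]
[307 198] [ -0.   -4.1 102.4]
[307 199] [ -0.9  -4.1 102.6]
[307 200] [ -1.5  -4.1 101.5]
[307 201] [ -2.5  -4.1 102.1]
[307 202] [-10.2  -4.5 121.4]
[307 203] [10.7 -3.3 59.8]
[307 204] [10.6 -3.2 57.9]
```

View pics/w14c.png

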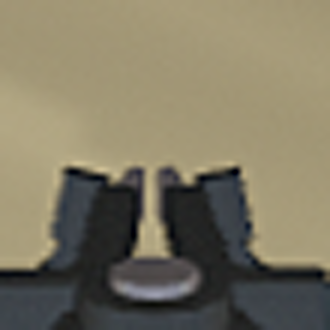

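{"api": "apply_moves", "payload": {
  "increments": [66, -0.7, 0, 1, 0, 63, 0, 0, 0, 0, 60, 0, 0, -2, 0, 60, 0, 0, 0, 0],
  "squeeze": 40
}}

```text
t: 14.7
eef_pos: [0.5079, 0.2299, 0.1931]
tool_rot: [0.007, -0.213, 0.977, -0.0]
contact_force: [0.4, -0.3, -1.4]
gripper_width: 0.702
```

```bash
cat >> look.py <<'E'
def tipcol(T,d,p,cols):
    for c in cols:
        v=np.arange(165,215); w=world("wrist",np.c_[np.full(len(v),c),v],d[v,c],T); t=(w-T[:3,3])@T[:3,:3]*1000
        print(c,[(int(a),*b[[0,2]].round(1).tolist(),round(float(z)*1000,1)) for a,b,z in zip(v,t,w[:,2]) if 95<b[2]<119.5 or 0][:8])
E
python3 - <<'E'
from look import *
T,p,d=look("w15",(285,160,340,215)); tipcol(T,d,p,(305,307,312,314));
E
```

```text
pos [0.5079 0.2299 0.1931] th 204.65 tz [ 0.0144  0.0031 -0.9999] F [ 0.4 -0.3 -1.4] g 59.9 t 14.7
305 [(187, 4.6, 119.0, 74.1), (188, 4.6, 115.7, 77.4), (189, 4.5, 113.3, 79.8), (190, 3.8, 112.6, 80.6), (191, 4.0, 108.9, 84.2), (192, 4.1, 105.7, 87.4), (193, 3.5, 105.1, 88.0), (194, 2.7, 104.9, 88.2)]
307 []
312 []
314 [(188, 4.6, 115.9, 77.1), (189, 4.5, 113.0, 80.1), (190, 4.4, 110.6, 82.5), (191, 4.4, 107.7, 85.4), (192, 4.4, 104.9, 88.1), (193, 4.0, 103.4, 89.7), (194, 3.6, 102.1, 91.0), (195, 3.8, 98.8, 94.3)]
```

View pics/w15c.png

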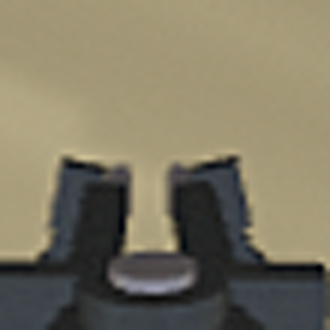

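{"api": "apply_moves", "payload": {
  "increments": [56, 0, 0, 0, 0, 52, 0, 0, -1, 0, 52, 0, 0, 0, 0]
}}

```text
t: 15.12
eef_pos: [0.5081, 0.2298, 0.1944]
tool_rot: [0.008, -0.213, 0.977, -0.0]
contact_force: [-1.1, 0.5, -1.6]
gripper_width: 0.612
```

Run:
```python
from look import *
T,p,d=look("w16",(285,160,340,215)); tipcol(T,d,p,(301,303,305,314,316,318));
```

```text
pos [0.5081 0.2298 0.1944] th 204.64 tz [ 0.0149  0.003  -0.9999] F [-1.1  0.5 -1.6] g 52.3 t 15.125
301 [(187, 4.7, 118.4, 76.0), (188, 4.2, 117.0, 77.4), (189, 4.9, 111.8, 82.6), (190, 5.0, 108.7, 85.7), (191, 5.0, 105.7, 88.6), (192, 5.0, 103.1, 91.2), (193, 4.6, 101.5, 92.9), (194, 4.4, 99.6, 94.7)]
303 []
305 []
314 []
316 [(187, 5.0, 117.5, 76.8), (188, 4.8, 115.2, 79.1), (189, 4.7, 112.6, 81.7), (190, 4.8, 109.2, 85.1), (191, 4.8, 106.6, 87.7), (192, 4.7, 103.8, 90.4), (193, 4.8, 101.1, 93.2), (194, 4.3, 99.8, 94.5)]
318 [(188, 4.8, 115.0, 79.3), (189, 4.5, 113.1, 81.2), (190, 4.5, 110.2, 84.1), (191, 4.8, 106.3, 87.9), (192, 4.9, 103.3, 90.9), (193, 4.9, 100.7, 93.6), (194, 5.0, 97.7, 96.6), (195, 4.8, 95.7, 98.6)]
```

View pics/w16c.png

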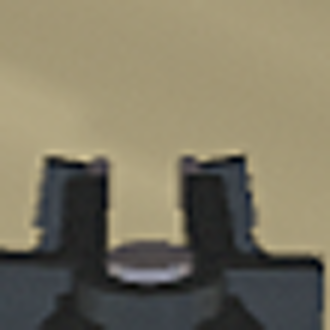

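Run:
```python
from look import *
T,p,d=look("w17",(285,160,340,215))
for r in (184,185,186,187,188,189,190,193,196):
    c=np.arange(288,334,2); w=world("wrist",np.c_[c,np.full(len(c),r)],d[r,c],T); print(r,(w[:,2]*1000).round(0).astype(int).tolist())
```

```text
pos [0.5081 0.2298 0.1943] th 204.64 tz [ 0.0148  0.0031 -0.9999] F [-0.1  0.2 -1.5] g 51.6 t 15.175
184 [72, 71, 71, 71, 73, 71, 71, 70, 335, 71, 70, 72, 71, 72, 71, 72, 72, 71, 71, 71, 72, 72, 71]
185 [70, 71, 72, 71, 72, 71, 72, 72, 72, 71, 72, 72, 71, 72, 71, 72, 72, 72, 72, 71, 73, 72, 72]
186 [71, 73, 73, 73, 71, 70, 73, 73, 72, 72, 71, 73, 72, 71, 74, 71, 72, 73, 73, 72, 71, 71, 72]
187 [71, 72, 75, 75, 75, 73, 76, 75, 71, 72, 72, 73, 71, 71, 77, 73, 74, 75, 75, 70, 71, 72, 72]
188 [72, 70, 76, 74, 76, 76, 81, 78, 71, 71, 72, 71, 71, 71, 79, 78, 76, 75, 76, 72, 335, 71, 71]
189 [71, 71, 76, 76, 82, 82, 82, 77, 335, 71, 72, 71, 71, 72, 83, 83, 82, 76, 75, 71, 71, 71, 71]
190 [72, 71, 76, 77, 86, 85, 85, 85, 71, 71, 70, 72, 72, 72, 86, 85, 84, 76, 75, 71, 70, 73, 71]
193 [71, 71, 75, 75, 94, 93, 93, 90, 72, 71, 72, 71, 72, 71, 93, 92, 93, 93, 74, 76, 71, 71, 72]
196 [71, 71, 77, 77, 101, 103, 102, 97, 70, 71, 73, 71, 72, 71, 100, 100, 100, 100, 76, 76, 71, 72, 72]
```

Run:
```python
import cv2
p=cv2.imread("pics/w17.png"); cv2.imwrite("pics/w17d.png",cv2.resize(p[178:204,286:336],None,fx=14,fy=14,interpolation=cv2.INTER_NEAREST))
```

```text
(no output)
```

View pics/w17d.png

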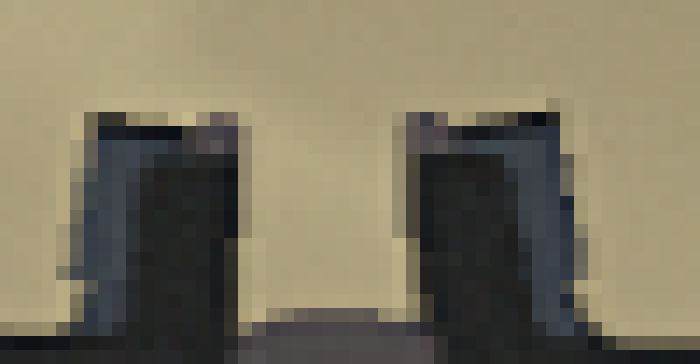

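{"api": "apply_moves", "payload": {
  "increments": [48, 0, 0, 0, 0, 44, 0, 0, -0.5, 0, 44, 0, 0, 0, 0]
}}

```text
t: 15.6
eef_pos: [0.5101, 0.229, 0.1965]
tool_rot: [0.009, -0.213, 0.977, -0.001]
contact_force: [-0.4, -0.6, -0.1]
gripper_width: 0.518
```

```bash
cat > chk.py <<'E'
from look import *
def chk(n,rows=(185,186,187,188,189,190,192)):
    T,p,d=look(n)
    for r in rows:
        c=np.arange(284,338,2); w=world("wrist",np.c_[c,np.full(len(c),r)],d[r,c],T); print(r,(w[:,2]*1000).round(0).astype(int).tolist())
    cv2.imwrite(f"pics/{n}d.png",cv2.resize(p[176:206,282:340],None,fx=12,fy=12,interpolation=cv2.INTER_NEAREST))
E
python3 -c "
from chk import *
chk('w18')"
```

```text
pos [0.5101 0.229  0.1965] th 204.57 tz [ 0.0187  0.0017 -0.9998] F [-0.4 -0.6 -0.1] g 44.2 t 15.6
185 [72, 71, 72, 76, 75, 74, 77, 77, 71, 72, 71, 71, 72, 71, 71, 72, 71, 77, 79, 75, 76, 76, 76, 72, 71, 71, 71]
186 [73, 71, 71, 76, 76, 77, 80, 81, 73, 71, 72, 337, 71, 71, 71, 71, 71, 80, 80, 82, 76, 76, 75, 73, 71, 71, 72]
187 [72, 72, 77, 76, 77, 85, 84, 84, 71, 73, 72, 71, 72, 71, 71, 71, 71, 84, 84, 85, 82, 75, 76, 72, 71, 71, 72]
188 [72, 70, 75, 76, 76, 87, 86, 87, 70, 71, 70, 71, 71, 71, 72, 72, 72, 86, 87, 87, 85, 75, 77, 73, 72, 71, 71]
189 [71, 71, 76, 75, 78, 90, 90, 90, 70, 71, 71, 71, 72, 71, 73, 71, 71, 90, 89, 87, 88, 76, 76, 71, 71, 71, 71]
190 [71, 72, 76, 76, 77, 92, 92, 92, 72, 71, 71, 71, 72, 74, 70, 70, 71, 93, 92, 93, 92, 76, 76, 72, 72, 72, 71]
192 [72, 72, 76, 76, 75, 98, 96, 97, 71, 71, 70, 71, 71, 72, 71, 72, 71, 97, 97, 97, 96, 76, 75, 71, 71, 71, 72]
```

View pics/w18d.png

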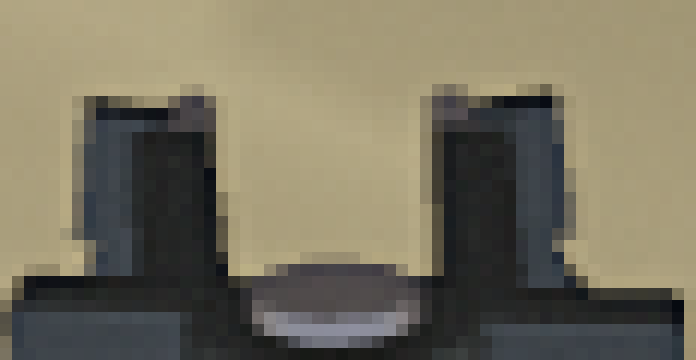

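{"api": "apply_moves", "payload": {
  "increments": [40, 0, 0, 0, 0, 37, 0, 0, -0.7, 0, 37, 0, 0, 0, 0]
}}

```text
t: 16.02
eef_pos: [0.5109, 0.2291, 0.1979]
tool_rot: [0.01, -0.213, 0.977, -0.001]
contact_force: [-0.3, -0.8, 0.0]
gripper_width: 0.436
```

```bash
python3 -c "
from chk import *
chk('w19')"
```

```text
pos [0.5109 0.2291 0.1979] th 204.57 tz [ 0.0206  0.0017 -0.9998] F [-0.3 -0.8  0. ] g 37.2 t 16.025
185 [72, 77, 77, 76, 81, 81, 71, 71, 72, 71, 71, 71, 72, 72, 71, 72, 72, 71, 82, 82, 81, 75, 75, 75, 72, 71, 71]
186 [70, 76, 77, 84, 84, 85, 72, 72, 71, 70, 71, 72, 72, 72, 71, 72, 71, 71, 84, 84, 86, 76, 76, 75, 69, 73, 71]
187 [70, 78, 77, 87, 87, 87, 71, 71, 70, 71, 71, 72, 71, 71, 72, 71, 72, 72, 86, 86, 87, 76, 76, 76, 71, 71, 70]
188 [73, 77, 75, 89, 90, 90, 71, 71, 72, 71, 71, 71, 72, 72, 71, 72, 72, 71, 90, 89, 90, 76, 75, 76, 72, 71, 71]
189 [77, 77, 78, 93, 92, 92, 93, 72, 70, 71, 71, 71, 71, 71, 71, 72, 71, 71, 91, 93, 93, 75, 75, 75, 71, 72, 72]
190 [76, 76, 77, 94, 96, 95, 95, 72, 72, 70, 71, 70, 71, 71, 72, 71, 71, 72, 96, 96, 95, 75, 76, 77, 71, 72, 71]
192 [77, 76, 77, 100, 99, 101, 99, 72, 71, 71, 70, 71, 71, 72, 71, 71, 72, 71, 100, 100, 101, 76, 74, 76, 71, 71, 72]
```

View pics/w19c.png

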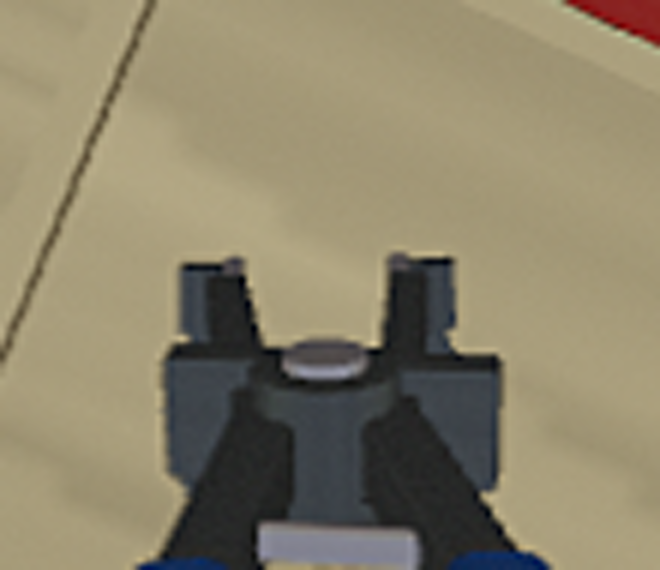

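{"api": "apply_moves", "payload": {
  "increments": [33, 0, 0, -0.3, 0, 25, 0, 0, -0.4, 0, 20, 0, 0, 0, 0, 20, 0, 0, 0, 0],
  "squeeze": 60
}}

```text
t: 16.58
eef_pos: [0.5114, 0.229, 0.1991]
tool_rot: [0.011, -0.213, 0.977, -0.002]
contact_force: [0.4, -1.0, 3.2]
gripper_width: 0.342
```

```bash
python3 -c "
from chk import *
chk('w20',(182,183,184,185,186,187,188,190))"
```

```text
pos [0.5114 0.229  0.1991] th 204.57 tz [ 0.0216  0.0015 -0.9998] F [ 0.4 -1.   3.2] g 29.2 t 16.575
182 [72, 72, 71, 75, 72, 72, 71, 72, 71, 71, 72, 71, 71, 70, 71, 72, 71, 71, 72, 76, 71, 72, 72, 72, 72, 72, 71]
183 [74, 73, 77, 78, 339, 70, 71, 72, 73, 71, 71, 72, 71, 71, 73, 72, 70, 71, 70, 78, 74, 75, 74, 75, 70, 71, 71]
184 [75, 77, 79, 80, 72, 71, 70, 71, 72, 71, 72, 71, 72, 72, 72, 70, 71, 71, 72, 81, 81, 75, 76, 75, 72, 71, 72]
185 [78, 83, 84, 84, 71, 71, 71, 71, 71, 70, 71, 71, 71, 72, 72, 71, 71, 72, 82, 86, 84, 84, 77, 75, 71, 70, 71]
186 [77, 85, 87, 86, 83, 72, 72, 71, 71, 72, 71, 71, 73, 71, 72, 71, 72, 71, 85, 86, 86, 86, 75, 77, 71, 71, 71]
187 [77, 89, 90, 89, 89, 73, 71, 71, 71, 72, 73, 72, 72, 72, 71, 72, 70, 71, 88, 90, 90, 90, 74, 75, 72, 73, 72]
188 [76, 89, 92, 91, 91, 72, 72, 72, 72, 72, 72, 72, 72, 71, 72, 72, 71, 72, 91, 91, 93, 92, 75, 77, 72, 71, 72]
190 [77, 91, 97, 96, 96, 71, 71, 71, 72, 70, 71, 72, 71, 71, 72, 71, 72, 71, 96, 96, 98, 95, 75, 75, 71, 70, 72]
```

View pics/w20.png

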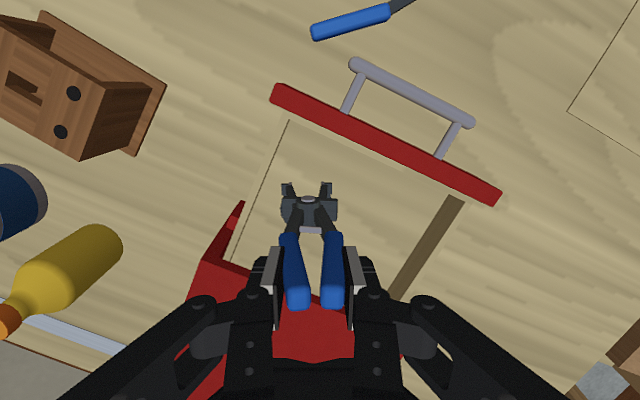

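View pics/w20c.png

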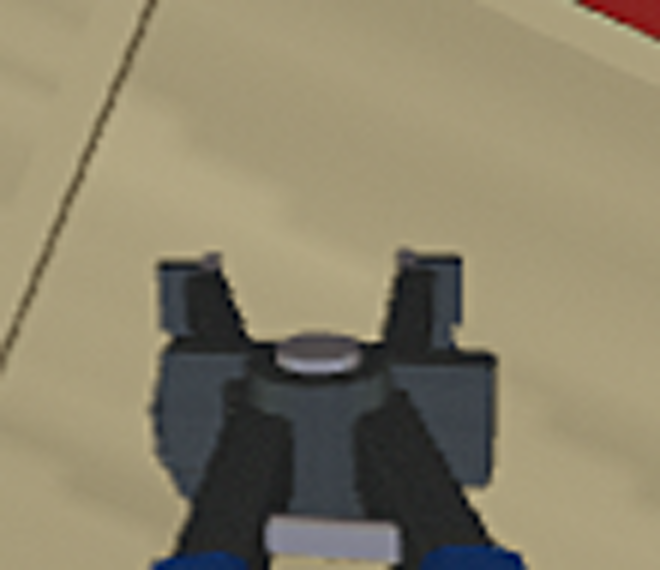

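{"api": "apply_moves", "payload": {
  "increments": [15, 0, 0, 0, 0, 15, 0, 0, 0, 0, 15, 0, 0, -3, 0, 15, 0, 0, -5, 0, 15, 0, 0, -8, 0, 15, 0, 0, 0, 0],
  "squeeze": 90
}}

```text
t: 17.38
eef_pos: [0.5095, 0.2294, 0.2148]
tool_rot: [0.009, -0.213, 0.977, -0.001]
contact_force: [0.4, 0.9, -2.3]
gripper_width: 0.32
```

```bash
python3 -c "
from chk import *
chk('w21',(180,182,183,184,185,186,187,188,190))"
```

```text
pos [0.5095 0.2294 0.2148] th 204.63 tz [ 0.0183  0.0021 -0.9998] F [ 0.4  0.9 -2.3] g 27.3 t 17.375
180 [71, 71, 72, 70, 71, 71, 71, 72, 72, 71, 71, 71, 71, 72, 72, 71, 73, 71, 72, 73, 71, 72, 71, 71, 71, 71, 73]
182 [71, 72, 72, 71, 71, 72, 71, 72, 71, 72, 72, 71, 71, 71, 70, 70, 72, 72, 72, 71, 72, 71, 71, 70, 71, 72, 72]
183 [70, 72, 72, 89, 71, 72, 70, 72, 71, 71, 72, 71, 71, 72, 71, 72, 72, 71, 72, 89, 89, 72, 70, 71, 72, 72, 72]
184 [72, 71, 73, 92, 70, 71, 71, 72, 71, 71, 73, 71, 72, 71, 73, 71, 70, 70, 71, 92, 91, 89, 89, 89, 73, 73, 72]
185 [91, 90, 90, 96, 70, 71, 70, 72, 72, 72, 71, 71, 71, 71, 72, 73, 72, 72, 72, 96, 96, 91, 92, 92, 90, 70, 72]
186 [91, 92, 92, 98, 72, 71, 71, 72, 71, 71, 71, 71, 71, 72, 72, 71, 71, 73, 72, 97, 98, 99, 91, 91, 91, 71, 72]
187 [94, 100, 100, 100, 100, 72, 72, 72, 71, 72, 72, 73, 72, 72, 71, 72, 72, 71, 72, 101, 102, 101, 91, 91, 91, 72, 71]
188 [93, 101, 103, 103, 103, 70, 71, 72, 71, 71, 72, 70, 71, 71, 72, 71, 72, 72, 71, 104, 106, 105, 91, 90, 90, 70, 72]
190 [92, 104, 108, 109, 109, 72, 70, 72, 70, 72, 72, 72, 72, 71, 71, 69, 70, 70, 109, 110, 109, 109, 91, 91, 90, 72, 70]
```

View pics/w21c.png

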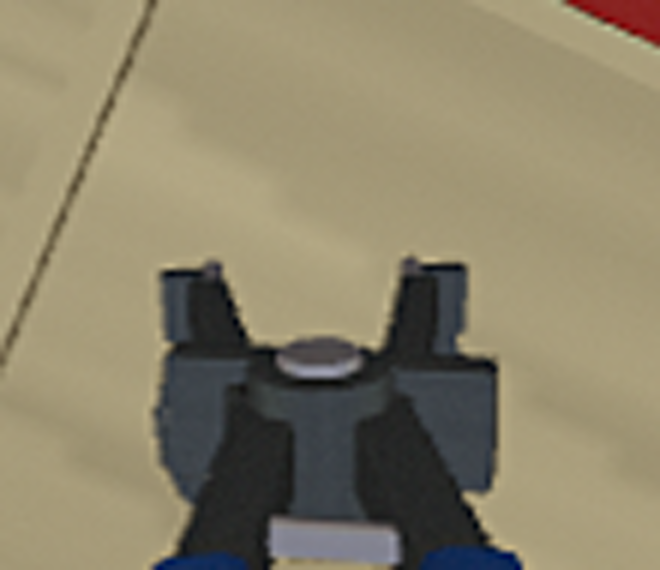

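Run:
```python
from look import *
T=np.load("pics/w21T.npy"); p=cv2.imread("pics/w21.png")
print(get_obs()["q"].round(2))
Rw=T[:3,:3]
for nm,c,z in [("lugL out front",(160,268),.091),("lugR out front",(466,264),.091),("lugL in ~",(205,270),.091),("lugR in",(418,266),.091),("bulge L",(155,415),.091),("tipL front bot",(212,258),.087),("tipR",(408,256),.087),("lug back notch L",(163,340),.091),("lug back R",(460,345),.091)]:
    uv=(c[0]/6+255-.42,c[1]/6+140-.42); w=atz("wrist",[uv],z,T)[0]; print(nm,((w-T[:3,3])@Rw*1000).round(1))
cv2.imwrite("pics/w21e.png",cv2.resize(p[170:230,270:345],None,fx=10,fy=10,interpolation=cv2.INTER_CUBIC))
```

```text
[ 0.17  0.44 -0.9   1.82  0.4   1.06  1.11]
lugL out front [  5.7 -27.3 123.9]
lugR out front [  6.4  18.  123.6]
lugL in ~ [  5.4 -20.6 123.8]
lugR in [  6.   10.9 123.6]
bulge L [-17.7 -28.9 124.3]
tipL front bot [  6.1 -19.9 127.8]
tipR [  6.4   9.5 127.6]
lug back notch L [ -5.6 -27.2 124.1]
lug back R [ -6.3  17.3 123.8]
```

View pics/w21e.png

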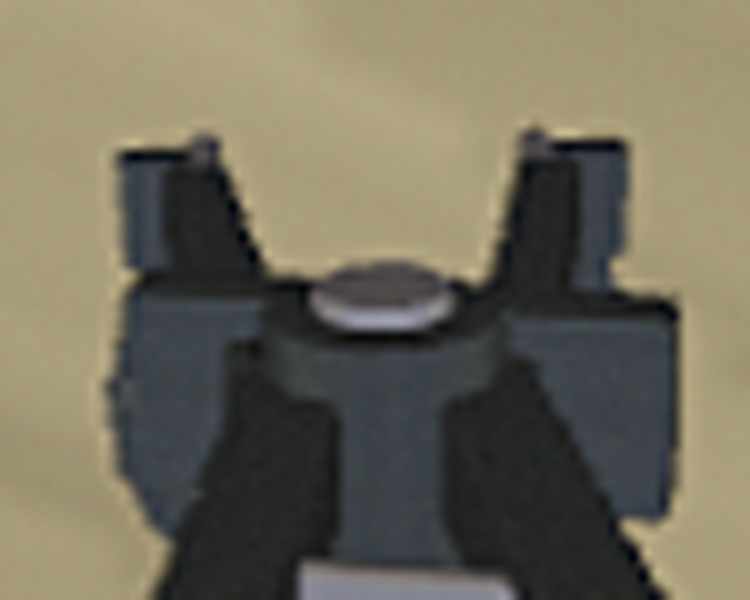

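Run:
```python
from look import *
plan([(.505,.225,.275,204.6),(.551,-.25,.275,204.6)],15,step=44)
```

```text
13 rows; pos [0.5093 0.2292 0.2144] theta 204.62 F [-0.2 -0.7 -2.7] g 0.321 t 17.43
[15, 2.8, -1.0, -30.3, 0.0, 15, 2.8, -1.0, -30.3, 0.0, 15, 14.2, -41.0, -0.0, -0.0, 15, 14.2, -41.0, -0.0, -0.0, 15, 14.2, -41.0, -0.0, -0.0, 15, 14.2, -41.0, -0.0, -0.0, 15, 14.2, -41.0, -0.0, -0.0, 15, 14.2, -41.0, -0.0, -0.0, 15, 14.2, -41.0, -0.0, -0.0, 15, 14.2, -41.0, -0.0, -0.0, 15, 14.2, -41.0, -0.0, -0.0, 15, 14.2, -41.0, -0.0, -0.0]
[15, 14.2, -41.0, -0.0, -0.0]
```

{"api": "apply_moves", "payload": {
  "increments": [15, 2, -1, -20, 0, 15, 2, -1, -30, 0, 15, 5, -10, -10, 0, 15, 10, -25, 0, 0, 15, 14, -40, 0, 0, 15, 15, -43, 0, 0, 15, 15, -43, 0, 0, 15, 15, -43, 0, 0, 15, 15, -43, 0, 0, 15, 15, -43, 0, 0, 15, 15, -43, 0, 0, 15, 14, -41, 0, 0]
}}

```text
t: 18.92
eef_pos: [0.5377, -0.1855, 0.2804]
tool_rot: [0.009, -0.215, 0.977, -0.003]
contact_force: [0.2, -0.3, -2.7]
gripper_width: 0.322
```

Run:
```python
from look import *
plan([(.551,-.25,.275,204.6)],15,step=44)
T,o=tool(); print(T[:3,2],o["q"].round(2))
```

```text
2 rows; pos [ 0.5377 -0.1855  0.2804] theta 204.81 F [ 0.2 -0.3 -2.7] g 0.322 t 18.93
[15, 7.5, -32.0, 2.7, 0.1, 15, 7.4, -32.1, 2.7, 0.1]
[ 0.01926949 -0.00116968 -0.99981364] [ 0.87  0.35 -0.81  1.73  0.27  1.16  1.99]
```

{"api": "apply_moves", "payload": {
  "increments": [15, 7, -30, 8, 0, 15, 7, -26, 12, 0, 15, 2, -4, 8, 0, 15, 0, 0, 0, 0]
}}

```text
t: 19.42
eef_pos: [0.546, -0.2549, 0.2505]
tool_rot: [0.008, -0.211, 0.977, -0.003]
contact_force: [0.1, 0.9, -1.1]
gripper_width: 0.321
```

Run:
```python
from look import *
T,p,d=look("w22")
uv,W=cloud("wrist",d,T); t=(W-T[:3,3])@T[:3,:3]*1000
m=(abs(W[:,2]-.101)<.0025)&(np.hypot(W[:,0]-.514,W[:,1]+.273)<.025); print("axle top",m.sum(),W[m].mean(0),t[m].mean(0).round(1)); 
(c,r)=cv2.minEnclosingCircle(W[m][:,:2].astype(np.float32)); print(c,r,uv[m].mean(0))
p2,d2=read_camera("scene"); cv2.imwrite("pics/s22.png",p2); cv2.imwrite("pics/s22c.png",cv2.resize(p2[90:230,200:360],None,fx=5,fy=5,interpolation=cv2.INTER_CUBIC))
```

```text
pos [ 0.546  -0.2549  0.2505] th 204.36 tz [ 0.0166 -0.0017 -0.9999] F [ 0.1  0.9 -1.1] g 27.4 t 19.425
axle top 782 [ 0.51360275 -0.2731033   0.10024098] [ 39.2  -1.9 149.7]
(0.5136617422103882, -0.2733426094055176) 0.015673870220780373 [309.96547315 141.95652174]
```

View pics/w22.png

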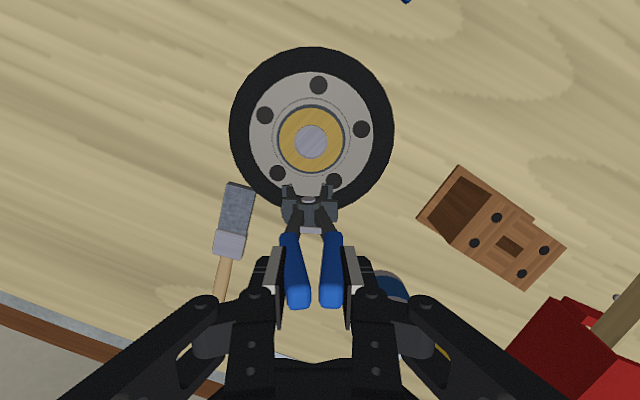

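View pics/s22c.png

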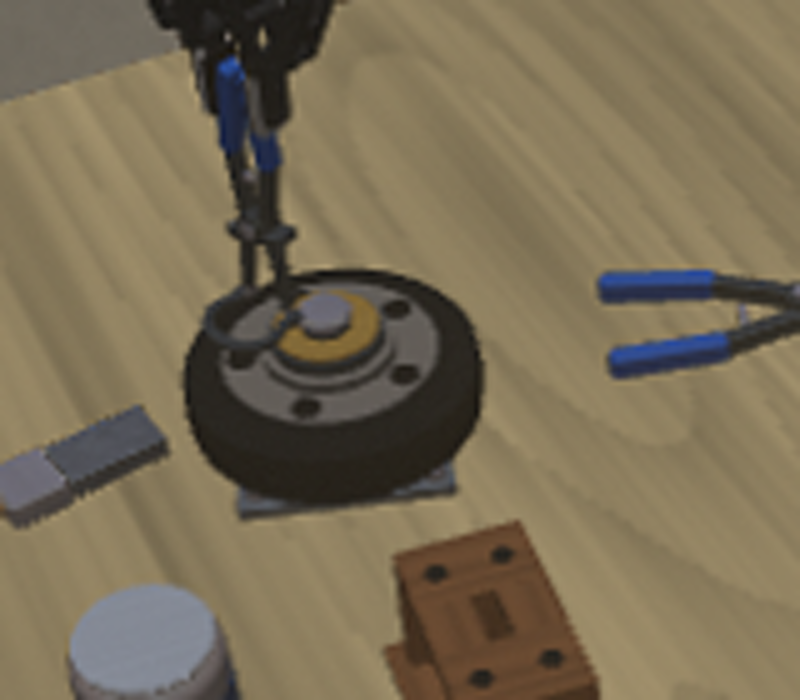

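```bash
cat > model.py <<'E'
from look import *
def ringpts(r,a=.23):
    out=[]
    for s in (1,-1):
        ph=np.radians(np.linspace(50 if r>15 else 60,180,40)); x=18+r*np.cos(ph); y=r*np.sin(ph)   # rel hinge, free
        X=x*np.cos(a)-y*np.sin(a); Y=x*np.sin(a)+y*np.cos(a)
        out.append(np.c_[X-21.5,s*Y])
    return out
def overlay(name,img,T,eye,roll=0,cam="scene",tilt=(0,0)):
    """eye in tool frame mm; ring plane horizontal, ring x = tool x heading"""
    w=T[:3,:3]@(np.array(eye)/1000)+T[:3,3]; th=np.radians(theta(T)+roll)
    X=np.array([np.cos(th),np.sin(th),0]); Y=np.array([-np.sin(th),np.cos(th),0])
    s=8; box=(225,120,325,195) if cam=="scene" else None
    im=cv2.resize(img[box[1]:box[3],box[0]:box[2]],None,fx=s,fy=s,interpolation=cv2.INTER_CUBIC)
    for r,c in ((22,(0,255,0)),(14.8,(0,255,255))):
        for a in ringpts(r):
            P=w+(a[:,:1]*X+a[:,1:]*Y)/1000
            uv=(proj(cam,P)-box[:2]+.5)*s-.5
            cv2.polylines(im,[uv.astype(np.int32).reshape(-1,1,2)],False,c,1)
    cv2.imwrite(f"pics/{name}.png",im); print("eye world",w)
E
python3 - <<'E'
from model import *
T=np.load("pics/w22T.npy"); img=cv2.imread("pics/s22.png")
overlay("o22",img,T,(-14.5,-4.7,126))
E
```

```text
eye world [ 0.56328404 -0.25343725  0.12473108]
```

View pics/o22.png

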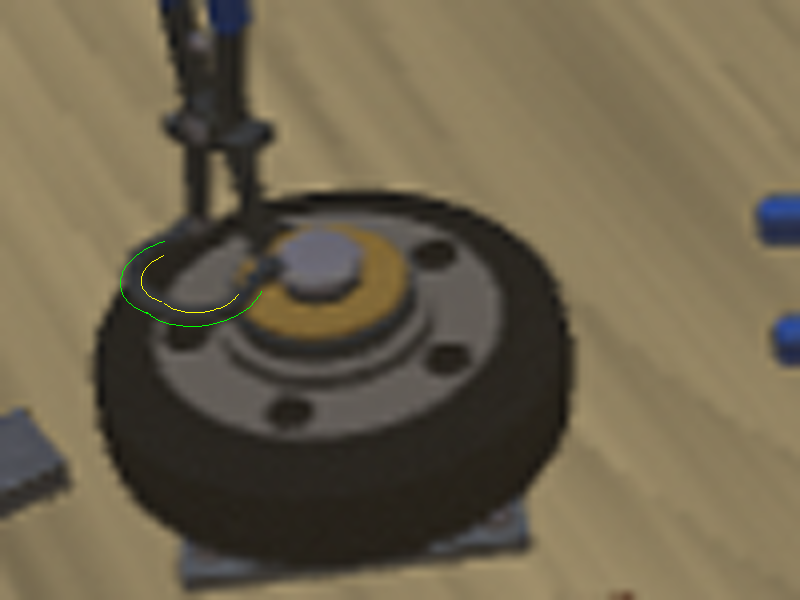

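{"api": "apply_moves", "payload": {
  "increments": [15, 15, 1, 0, 0, 15, 20, 1, 0, 0, 15, 12, 1, 0, 0, 15, 4, 0, 0, 0, 15, 0, 0, 0, 0]
}}

```text
t: 20.15
eef_pos: [0.4954, -0.2723, 0.2521]
tool_rot: [0.009, -0.213, 0.977, -0.004]
contact_force: [-0.6, 0.1, -1.3]
gripper_width: 0.319
```

```bash
cat > aim.py <<'E'
from model import *
def aim(n,eye=(-14.5,-4.7,126),ax=(.5136,-.2733)):
    T,p,d=look(n); e=T[:3,:3]@(np.array(eye)/1000)+T[:3,3]; dl=np.array([ax[0]-e[0],ax[1]-e[1],0])*1000
    print("eye",e.round(4),"need tool dx,dy mm",(dl@T[:3,0]).round(1),(dl@T[:3,1]).round(1),"ring above groove mm",round((e[2]-.09)*1000,1))
    p2,_=read_camera("scene"); overlay(n+"o",p2,T,eye); return T,p,d
E
python3 -c "
from aim import *
aim('w23')"
```

```text
pos [ 0.4954 -0.2723  0.2521] th 204.56 tz [ 0.0191 -0.0045 -0.9998] F [-0.6  0.1 -1.3] g 27.2 t 20.15
eye [ 0.5129 -0.2712  0.1264] need tool dx,dy mm 0.3 -2.2 ring above groove mm 36.4
eye world [ 0.51294242 -0.27115944  0.12644243]
```

View pics/w23c.png

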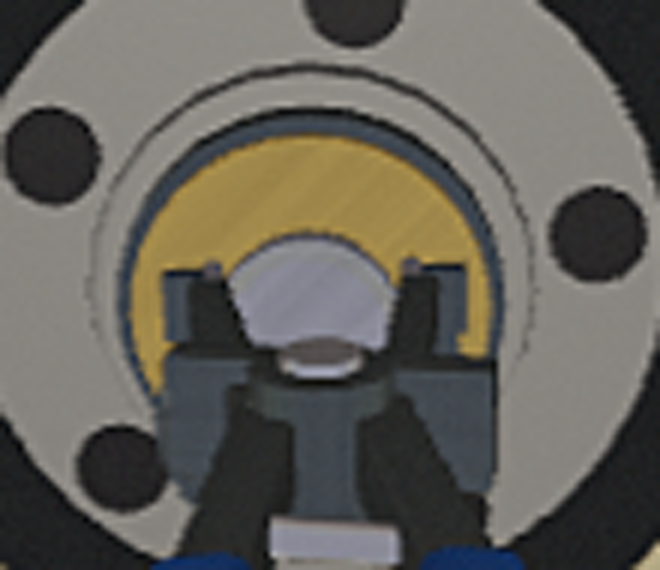

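View pics/w23o.png

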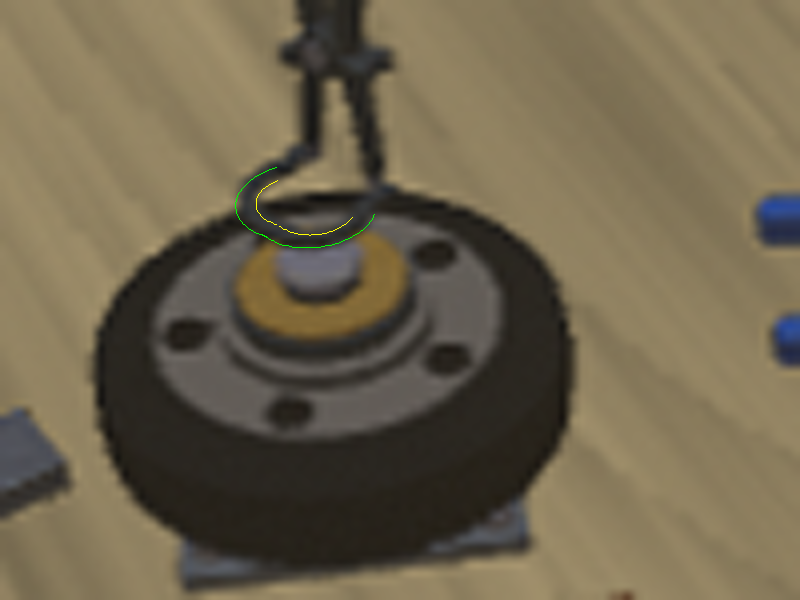

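Run:
```python
from aim import *
from scipy.optimize import least_squares
T=np.load("pics/w23T.npy"); d=np.load("pics/w23.npy")
uv,W=cloud("wrist",d,T); t=(W-T[:3,3])@T[:3,:3]*1000
m=(abs(W[:,2]-.100)<.004)&(np.hypot(W[:,0]-.514,W[:,1]+.273)<.025)&(uv[:,1]<197)
print(m.sum(),W[m].mean(0))
# boundary rows: columns extents and top
pts=[]
for c in range(294,322):
    k=m&(uv[:,0]==c)
    if k.any(): pts.append((c,uv[k][:,1].min()))
pts=np.array(pts); print(pts.tolist())
sel=pts[(pts[:,0]>=296)&(pts[:,0]<=318)].astype(float); sel[:,1]-=.5
P=atz("wrist",sel,.098,T)[:,:2]*1000
f=lambda q:np.hypot(P[:,0]-q[0],P[:,1]-q[1])-16
r=least_squares(f,[513.6,-273.3]); print(r.x,np.abs(r.fun).max())
# tips/lugs now
for nm,c,z in [("lugL out",(163,268),.1285),("lugR out",(467,264),.1285),("tipL",(212,266),.1245),("tipR",(411,264),.1245)]:
    w=atz("wrist",[(c[0]/6+255-.42,c[1]/6+140-.42)],z,T)[0]; print(nm,((w-T[:3,3])@T[:3,:3]*1000).round(1),w.round(4))
```

```text
380 [ 0.50705831 -0.27531393  0.09979655]
[[294, 184], [295, 184], [296, 183], [297, 182], [298, 182], [299, 181], [300, 181], [301, 181], [302, 180], [303, 180], [304, 180], [305, 180], [306, 180], [307, 180], [308, 180], [309, 180], [310, 180], [311, 181], [312, 181], [313, 182], [314, 182], [315, 183], [316, 184], [317, 184], [318, 186], [319, 187], [320, 189]]
[ 513.84400816 -272.99559045] 0.5056820306536629
lugL out [  5.6 -26.9 123.9] [ 0.5038 -0.2997  0.1285]
lugR out [  6.4  18.1 123.3] [ 0.4844 -0.2591  0.1285]
tipL [  4.8 -19.9 127.8] [ 0.5017 -0.293   0.1245]
tipR [  5.2  10.  127.5] [ 0.4889 -0.266   0.1245]
```

{"api": "apply_moves", "payload": {
  "increments": [15, 0, -1.7, 5, 0, 15, 0.2, 0.2, 8, 0, 15, 0.1, 0, 3, 0, 15, 0, 0, 0, 0]
}}

```text
t: 20.75
eef_pos: [0.4975, -0.2726, 0.2343]
tool_rot: [0.009, -0.214, 0.977, -0.003]
contact_force: [0.1, -0.7, -1.9]
gripper_width: 0.321
```

```bash
python3 -c "
from aim import *
aim('w24',eye=(-14.5,-4.6,126),ax=(.5138,-.2731))"
```

```text
pos [ 0.4975 -0.2726  0.2343] th 204.7 tz [ 0.0192 -0.0026 -0.9998] F [ 0.1 -0.7 -1.9] g 27.4 t 20.75
eye [ 0.5151 -0.2711  0.1086] need tool dx,dy mm 2.0 -1.3 ring above groove mm 18.6
eye world [ 0.51505629 -0.27105539  0.10858351]
```

View pics/w24c.png

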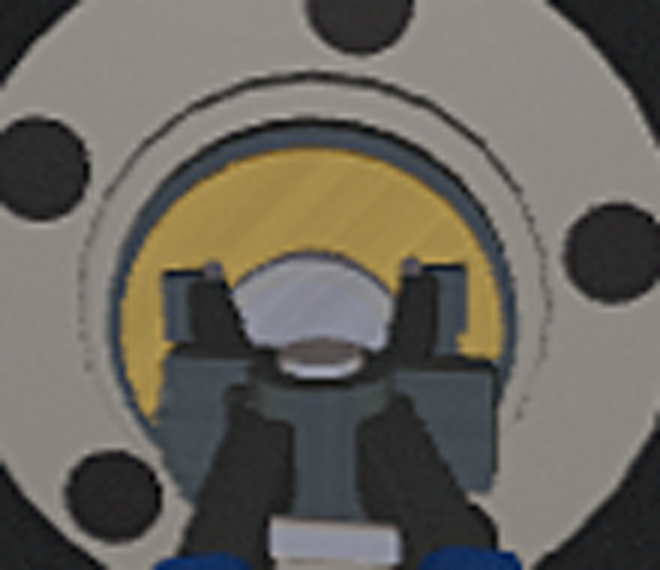

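View pics/w24o.png

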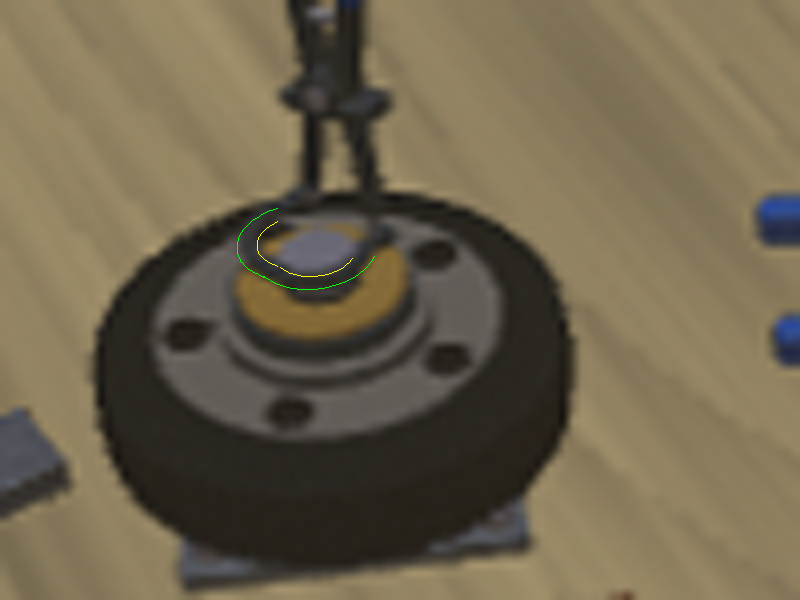

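```bash
cat > arc.py <<'E'
from aim import *
from scipy.optimize import least_squares
def arc(n,lug,z_lugtop):
    T=np.load(f"pics/{n}T.npy"); d=np.load(f"pics/{n}.npy"); p=cv2.imread(f"pics/{n}.png")
    # boundary axle(grey) vs washer(yellow): saturation edge, subpixel per column
    S=cv2.cvtColor(p,cv2.COLOR_BGR2HSV)[:,:,1].astype(float); pts=[]
    for c in range(297,317):
        col=S[160:200,c]; 
        for v in range(len(col)-1):
            if col[v]>90 and col[v+1]<=90: pts.append((c,160+v+(col[v]-90)/(col[v]-col[v+1]))); break
    pts=np.array(pts,float); P=atz("wrist",pts,.098,T)
    f=lambda q:np.hypot(P[:,0]*1000-q[0],P[:,1]*1000-q[1])-16
    r=least_squares(f,[513.7,-273],loss="soft_l1"); print("axle",r.x.round(2),np.abs(r.fun).max().round(2),len(pts))
    L=[]
    for c in lug: L.append(atz("wrist",[(c[0]/6+255-.42,c[1]/6+140-.42)],z_lugtop,T)[0])
    L=np.array(L); mid=L.mean(0); dl=np.array([*(r.x/1000),0])-np.array([*mid[:2],0])
    print("axle minus lug-front-mid in tool",(dl@T[:3,0]*1000).round(2),(dl@T[:3,1]*1000).round(2),"(want -20.5..-21, 0)")
E
python3 -c "
from arc import *
arc('w23',[(163,268),(467,264)],.1285)
arc('w24',[(163,268),(467,264)],.1106)"
```

```text
axle [ 512.55 -273.04] 0.42 20
axle minus lug-front-mid in tool -19.43 -1.89 (want -20.5..-21, 0)
axle [ 512.43 -273.  ] 0.36 20
axle minus lug-front-mid in tool -17.36 -0.92 (want -20.5..-21, 0)
```

{"api": "apply_moves", "payload": {
  "increments": [15, 1.8, -1.1, 0, 0, 15, 0, 0, 0, 0, 15, 0, 0, 0, 0]
}}

```text
t: 21.22
eef_pos: [0.4966, -0.2747, 0.2352]
tool_rot: [0.01, -0.214, 0.977, -0.004]
contact_force: [0.6, -0.0, -2.1]
gripper_width: 0.32
```

```bash
python3 -c "
from aim import *
aim('w25',eye=(-14.5,-4.6,126),ax=(.5138,-.2731))
from arc import *
arc('w25',[(163,268),(467,264)],.1106)
"
```

```text
pos [ 0.4966 -0.2747  0.2352] th 204.69 tz [ 0.0203 -0.0035 -0.9998] F [ 0.6 -0.  -2.1] g 27.3 t 21.225
eye [ 0.5143 -0.2733  0.1095] need tool dx,dy mm 0.4 0.4 ring above groove mm 19.5
eye world [ 0.51428702 -0.27330432  0.10949361]
axle [ 512.24 -273.02] 0.35 20
axle minus lug-front-mid in tool -18.55 0.89 (want -20.5..-21, 0)
```

View pics/w25c.png

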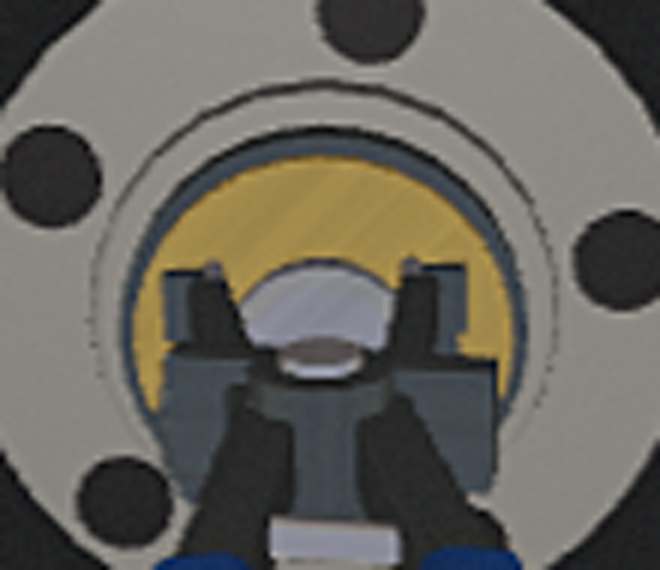

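View pics/w25o.png

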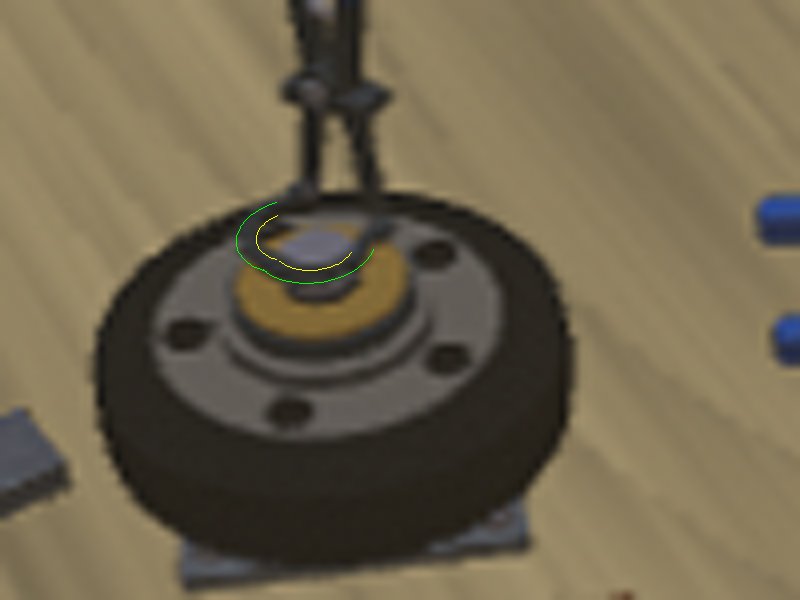

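{"api": "apply_moves", "payload": {
  "increments": [15, 0.5, 0.8, 3, 0, 15, 0, 0, 3, 0, 15, 0, 0, 0, 0]
}}

```text
t: 21.7
eef_pos: [0.4958, -0.2741, 0.2286]
tool_rot: [0.009, -0.214, 0.977, -0.004]
contact_force: [0.5, -0.8, -1.7]
gripper_width: 0.321
```

```bash
python3 -c "
from aim import *
aim('w26',eye=(-14.5,-4.6,126),ax=(.5138,-.2731))
from arc import *
arc('w26',[(163,268),(467,264)],.1048)
"
```

```text
pos [ 0.4958 -0.2741  0.2286] th 204.7 tz [ 0.02   -0.0034 -0.9998] F [ 0.5 -0.8 -1.7] g 27.4 t 21.7
eye [ 0.5134 -0.2727  0.1029] need tool dx,dy mm -0.2 -0.6 ring above groove mm 12.9
eye world [ 0.51342002 -0.27266749  0.10287828]
axle [ 512.32 -273.14] 0.33 20
axle minus lug-front-mid in tool -19.34 -0.22 (want -20.5..-21, 0)
```

View pics/w26c.png

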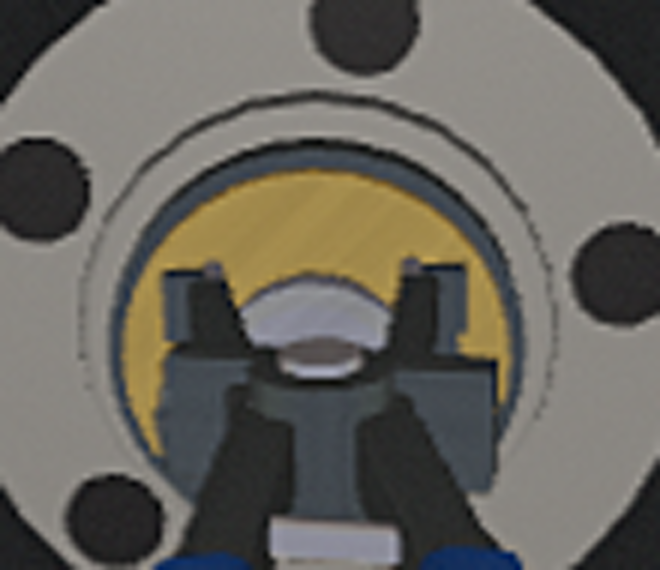

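View pics/w26o.png

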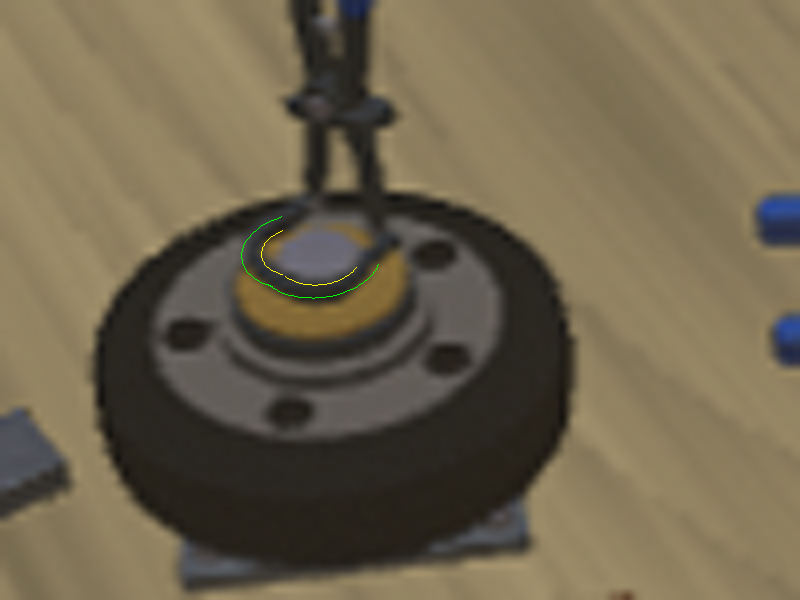

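{"api": "apply_moves", "payload": {
  "increments": [15, 0.1, 0, 2, 0, 15, 0, 0, 2, 0, 15, 0, 0, 1, 0, 15, 0, 0, 0, 0]
}}

```text
t: 22.3
eef_pos: [0.4961, -0.2743, 0.2236]
tool_rot: [0.01, -0.214, 0.977, -0.004]
contact_force: [0.1, 0.5, -2.2]
gripper_width: 0.318
```

```bash
python3 -c "
from aim import *
aim('w27',eye=(-14.5,-4.6,126),ax=(.5138,-.2731))
from arc import *
arc('w27',[(163,268),(467,264)],.0998)
"
```

```text
pos [ 0.4961 -0.2743  0.2236] th 204.7 tz [ 0.0206 -0.0036 -0.9998] F [ 0.1  0.5 -2.2] g 27.2 t 22.3
eye [ 0.5138 -0.2728  0.0979] need tool dx,dy mm 0.1 -0.2 ring above groove mm 7.9
eye world [ 0.51376842 -0.27284527  0.09789063]
axle [ 512.18 -273.05] 0.31 20
axle minus lug-front-mid in tool -19.01 0.24 (want -20.5..-21, 0)
```

View pics/w27c.png

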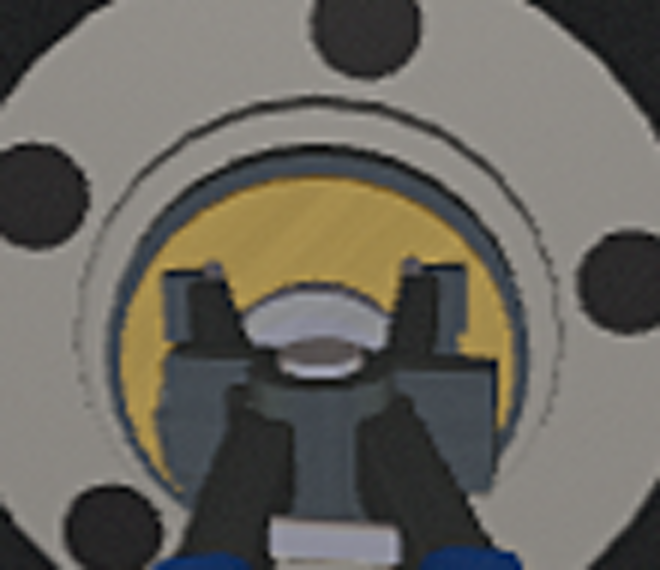

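View pics/w27o.png

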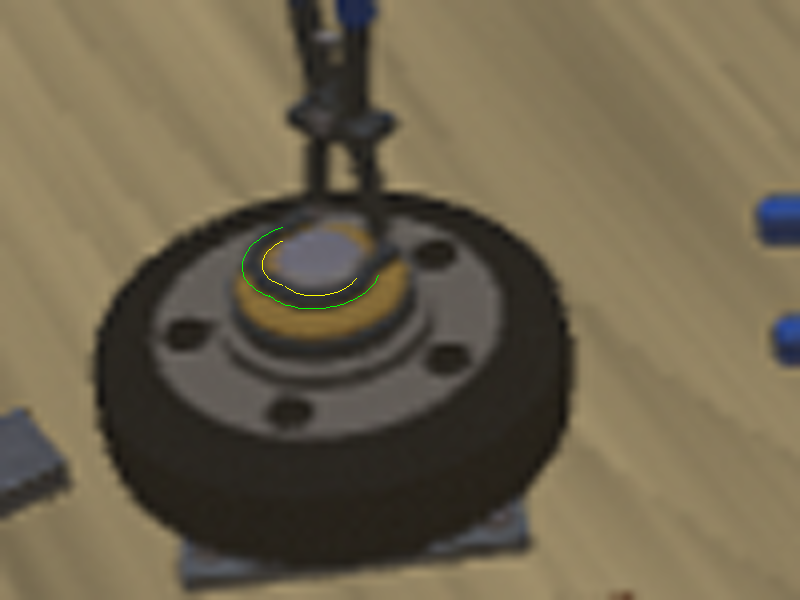

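{"api": "apply_moves", "payload": {
  "increments": [15, 0, 0, 2, 0, 15, 0, 0, 2, 0, 15, 0, 0, 1, 0, 15, 0, 0, 0, 0]
}}

```text
t: 22.9
eef_pos: [0.4963, -0.2743, 0.2183]
tool_rot: [0.01, -0.214, 0.977, -0.004]
contact_force: [-0.1, 0.3, -2.4]
gripper_width: 0.321
```

```bash
python3 -c "
from aim import *
aim('w28',eye=(-14.5,-4.6,126),ax=(.5138,-.2731))
from arc import *
arc('w28',[(163,268),(467,264)],.0945)
"
```

```text
pos [ 0.4963 -0.2743  0.2183] th 204.7 tz [ 0.0208 -0.0037 -0.9998] F [-0.1  0.3 -2.4] g 27.4 t 22.9
eye [ 0.514  -0.2729  0.0927] need tool dx,dy mm 0.3 -0.1 ring above groove mm 2.7
eye world [ 0.51399154 -0.27288915  0.0926806 ]
axle [ 512.26 -273.12] 0.29 20
axle minus lug-front-mid in tool -18.84 0.27 (want -20.5..-21, 0)
```

View pics/w28c.png

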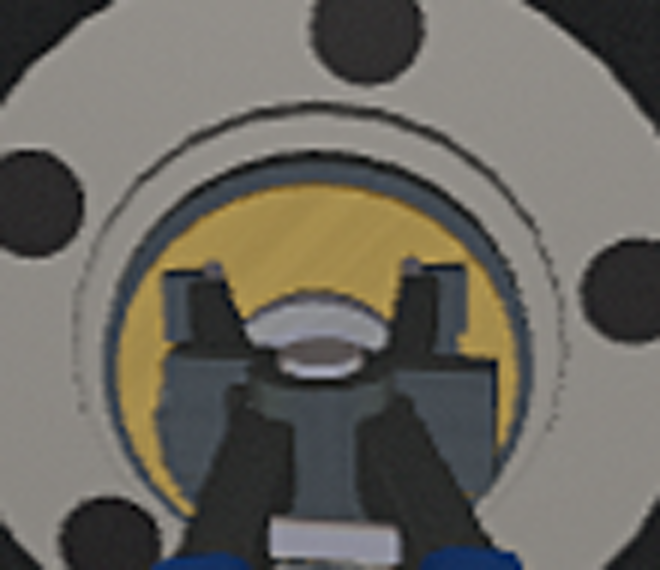

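View pics/w28o.png

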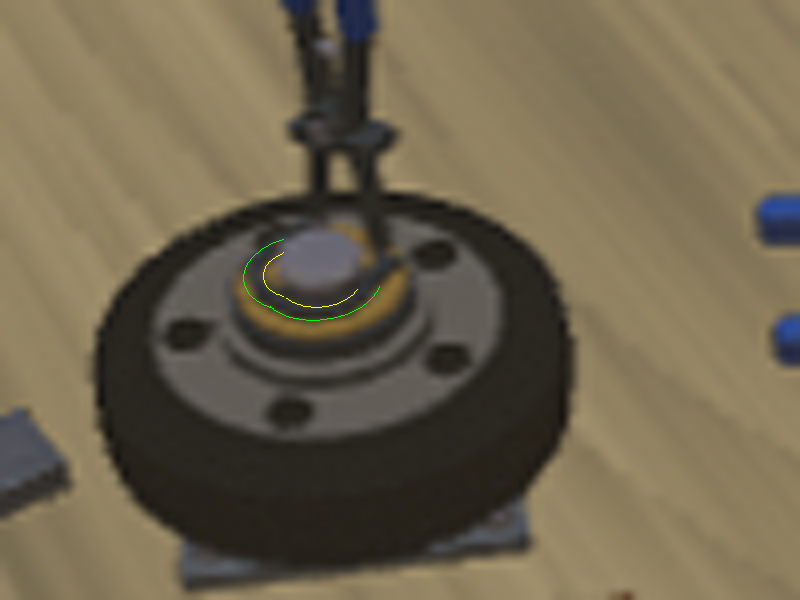

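{"api": "apply_moves", "payload": {
  "increments": [15, 0.3, 0, 1.3, 0, 15, 0, 0, 0.8, 0, 15, 0, 0, 0, 0]
}}

```text
t: 23.38
eef_pos: [0.4961, -0.2745, 0.2163]
tool_rot: [0.01, -0.214, 0.977, -0.004]
contact_force: [-0.1, 0.2, -2.0]
gripper_width: 0.321
```

{"api": "apply_moves", "payload": {
  "increments": [15, 0, 0, 0.7, 0, 15, 0, 0, 0, 0]
}}

```text
t: 23.62
eef_pos: [0.4962, -0.2745, 0.2156]
tool_rot: [0.01, -0.214, 0.977, -0.004]
contact_force: [-0.1, 0.2, -1.0]
gripper_width: 0.316
```

{"api": "apply_moves", "payload": {
  "increments": [15, 0, 0, 0.7, 0, 15, 0, 0, 0, 0]
}}

```text
t: 23.88
eef_pos: [0.4967, -0.2745, 0.2156]
tool_rot: [0.01, -0.214, 0.977, -0.004]
contact_force: [-0.4, -0.1, -1.4]
gripper_width: 0.317
```

{"api": "apply_moves", "payload": {
  "increments": [15, 0, 0, 1, 0, 15, 0, 0, 0.5, 0]
}}

```text
t: 24.12
eef_pos: [0.4977, -0.2743, 0.2154]
tool_rot: [0.011, -0.214, 0.977, -0.005]
contact_force: [-1.7, 0.5, 4.7]
gripper_width: 0.319
```

```bash
python3 -c "
from aim import *
T,p,d=aim('w29',eye=(-14.5,-4.6,126),ax=(.5138,-.2731))
for r in (182,183,184,185,186,187,188,190,192,194):
    c=np.arange(280,338,2); w=world('wrist',np.c_[c,np.full(len(c),r)],d[r,c],T); print(r,(w[:,2]*1000).round(0).astype(int).tolist())
"
```

```text
pos [ 0.4977 -0.2743  0.2154] th 204.7 tz [ 0.0239 -0.0049 -0.9997] F [-1.7  0.5  4.7] g 27.3 t 24.125
eye [ 0.5158 -0.273   0.0898] need tool dx,dy mm 1.8 0.8 ring above groove mm -0.2
eye world [ 0.51577517 -0.27304876  0.08977073]
182 [85, 87, 86, 88, 86, 92, 91, 87, 87, 87, 87, 88, 88, 88, 88, 87, 87, 87, 88, 87, 88, 91, 92, 88, 89, 89, 89, 86, 85]
183 [85, 90, 90, 91, 90, 96, 93, 87, 87, 87, 88, 88, 86, 88, 87, 87, 87, 88, 88, 87, 88, 92, 97, 92, 91, 91, 92, 86, 84]
184 [86, 94, 92, 93, 93, 99, 97, 86, 88, 88, 89, 87, 87, 88, 87, 88, 86, 86, 87, 89, 87, 98, 98, 98, 91, 91, 91, 87, 88]
185 [87, 94, 356, 93, 100, 101, 99, 88, 86, 89, 88, 87, 87, 88, 87, 88, 88, 88, 86, 88, 87, 100, 101, 102, 98, 92, 90, 87, 87]
186 [88, 93, 92, 93, 102, 102, 103, 86, 88, 88, 88, 87, 87, 87, 86, 88, 88, 88, 87, 88, 87, 103, 104, 105, 100, 92, 92, 87, 87]
187 [87, 93, 92, 93, 105, 105, 107, 87, 87, 88, 87, 88, 86, 88, 87, 87, 87, 87, 87, 89, 88, 106, 105, 107, 103, 91, 92, 87, 88]
188 [87, 93, 94, 93, 108, 109, 108, 106, 86, 87, 89, 88, 93, 94, 95, 93, 89, 87, 87, 87, 89, 109, 109, 108, 102, 91, 92, 87, 87]
190 [87, 93, 93, 92, 114, 114, 114, 114, 88, 88, 94, 96, 97, 97, 98, 97, 98, 96, 93, 87, 86, 113, 113, 114, 103, 92, 93, 86, 87]
192 [89, 87, 93, 92, 116, 119, 119, 118, 93, 98, 98, 99, 99, 99, 99, 99, 97, 98, 96, 96, 118, 118, 119, 118, 101, 92, 91, 86, 87]
194 [87, 87, 93, 92, 114, 124, 124, 124, 124, 100, 99, 99, 101, 100, 100, 101, 101, 100, 99, 98, 123, 123, 123, 123, 91, 92, 87, 88, 88]
```

View pics/w29o.png

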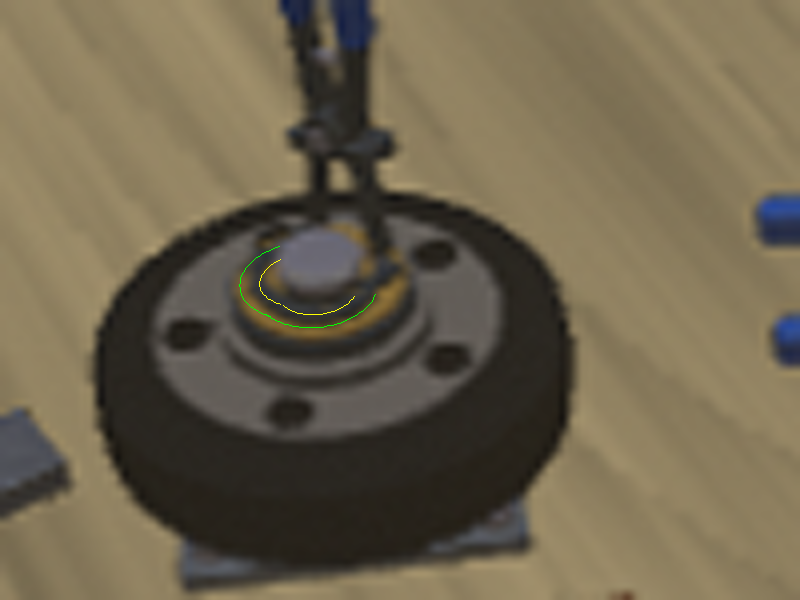

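View pics/w29c.png

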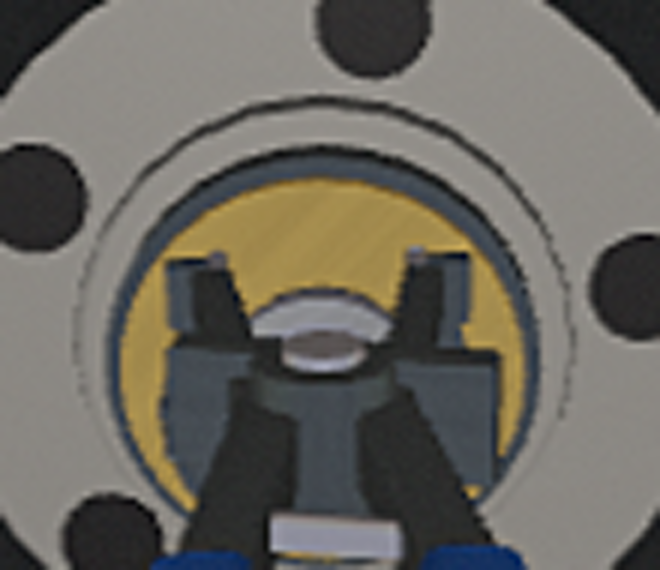

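```bash
cat > lug.py <<'E'
from aim import *
def lug(n):
    T,p,d=look(n)
    p2,_=read_camera("scene"); cv2.imwrite(f"pics/{n}s.png",p2)
    def z(u0,u1,v0,v1):
        v,u=np.mgrid[v0:v1,u0:u1].reshape(2,-1); k=d[v,u]>0; w=world("wrist",np.c_[u[k],v[k]],d[v[k],u[k]],T)[:,2]*1000; return w
    L=z(283,287,184,193); Rr=z(329,332,184,192); wa=z(295,320,174,182); wl=z(277,280,186,196); wr=z(335,338,184,196)
    print("lugL",np.median(L).round(2),L.std().round(2),"lugR",np.median(Rr).round(2),Rr.std().round(2),"washer mid/l/r",[np.median(q).round(2) for q in(wa,wl,wr)],"tool y tilt",(T[:3,2]@np.r_[T[:2,1],0]).round(4),"x",(T[:3,2]@np.r_[T[:2,0],0]).round(4))
    # bulge left (ring back-left): 
    B=z(281,284,203,208); print("backL",np.percentile(B,[10,50,90]).round(1))
E
python3 -c "
from lug import *
lug('w30')"
```

```text
pos [ 0.4976 -0.2743  0.2153] th 204.71 tz [ 0.0239 -0.005  -0.9997] F [-0.7  1.3  6.4] g 27.1 t 24.225
lugL 92.93 0.67 lugR 91.65 0.61 washer mid/l/r [np.float64(87.38), np.float64(87.31), np.float64(87.39)] tool y tilt -0.0145 x -0.0196
backL [ 87.1  95.1 142.6]
```

{"api": "apply_moves", "payload": {
  "increments": [15, 0, 0, 0.8, 0, 15, 0, 0, 0.8, 0]
}}

```text
t: 24.58
eef_pos: [0.4986, -0.274, 0.2152]
tool_rot: [0.012, -0.214, 0.977, -0.005]
contact_force: [-1.0, 1.0, 7.2]
gripper_width: 0.32
```

```bash
python3 -c "
from lug import *
lug('w31')"
```

```text
pos [ 0.4986 -0.274   0.2152] th 204.71 tz [ 0.0255 -0.0054 -0.9997] F [-1.   1.   7.2] g 27.4 t 24.575
lugL 93.13 0.81 lugR 91.44 0.58 washer mid/l/r [np.float64(87.35), np.float64(87.25), np.float64(87.37)] tool y tilt -0.0155 x -0.0209
backL [ 87.7  93.3 141.8]
```

Run:
```python
import cv2
p=cv2.imread("pics/w31.png"); a=cv2.resize(p[165:225,265:350],None,fx=9,fy=9,interpolation=cv2.INTER_CUBIC); cv2.imwrite("pics/w31z.png",a)
p=cv2.imread("pics/w31s.png"); cv2.imwrite("pics/w31sz.png",cv2.resize(p[135:170,245:285],None,fx=16,fy=16,interpolation=cv2.INTER_CUBIC))
```

```text
(no output)
```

View pics/w31z.png

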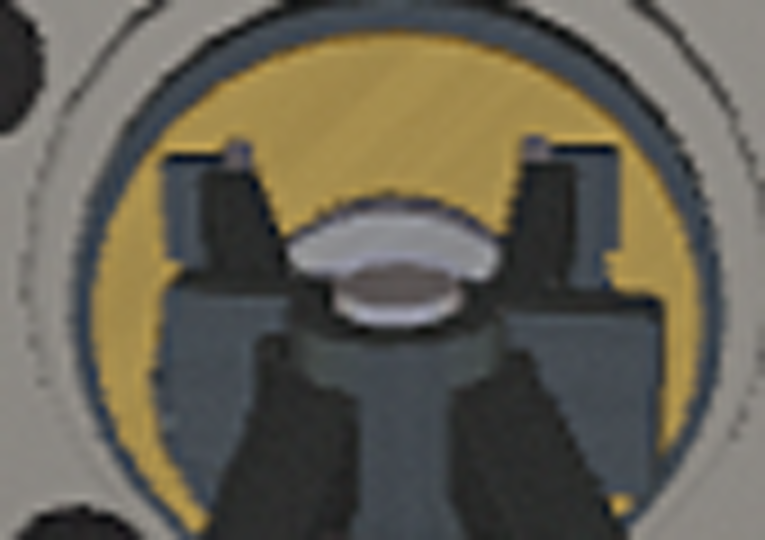

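View pics/w31sz.png

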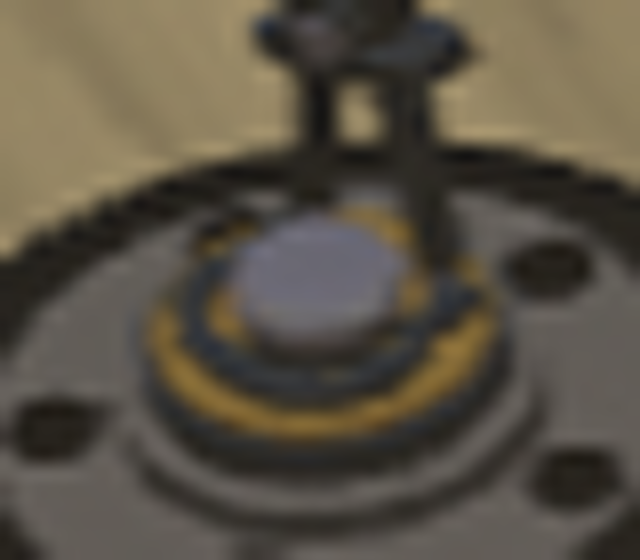

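Run:
```python
from aim import *
T=np.load("pics/w31T.npy")
f=lambda c,z:(atz("wrist",[(c[0]/9+265-.44,c[1]/9+165-.44)],z,T)[0])
wf=f((395,33),.088); l=f((165,157),.0935); r=f((617,149),.092); bl=f((155,370),.0925); wl=f((93,320),.088); wr=f((702,320),.088)
tt=lambda w:((w-T[:3,3])@T[:3,:3]*1000).round(1)
print("washer front",tt(wf),"->axis x",tt(wf)[0]-31,"lugs",tt(l),tt(r),"washer l/r",tt(wl),tt(wr),"bulgeL",tt(bl))
print("axle(depth est) in tool",((np.array([.5138,-.2731,.09])-T[:3,3])@T[:3,:3]*1000).round(1))
```

```text
washer front [ 19.5  -3.1 126.9] ->axis x -11.5 lugs [  8.3 -25.6 122. ] [  8.8  18.6 122.8] washer l/r [-10.7 -34.1 128. ] [-10.3  27.9 127. ] bulgeL [-14.5 -27.4 123.5]
axle(depth est) in tool [-11.6  -3.6 125.6]
```

{"api": "apply_moves", "payload": {
  "increments": [15, 0, -1, 0.4, 0, 15, 0, -1, 0.3, 0]
}}

```text
t: 24.92
eef_pos: [0.4992, -0.2746, 0.2153]
tool_rot: [0.011, -0.214, 0.977, -0.005]
contact_force: [-2.1, 2.4, 6.0]
gripper_width: 0.319
```

```bash
python3 -c "
from lug import *
lug('w32')
import cv2
p=cv2.imread('pics/w32.png'); cv2.imwrite('pics/w32z.png',cv2.resize(p[165:225,265:350],None,fx=9,fy=9,interpolation=cv2.INTER_CUBIC))
"
```

```text
pos [ 0.4992 -0.2746  0.2153] th 204.73 tz [ 0.0244 -0.0041 -0.9997] F [-2.1  2.4  6. ] g 27.3 t 24.925
lugL 92.99 0.74 lugR 91.88 3.83 washer mid/l/r [np.float64(87.41), np.float64(87.47), np.float64(87.29)] tool y tilt -0.0139 x -0.0205
backL [ 87.2  92.6 141. ]
```

View pics/w32z.png

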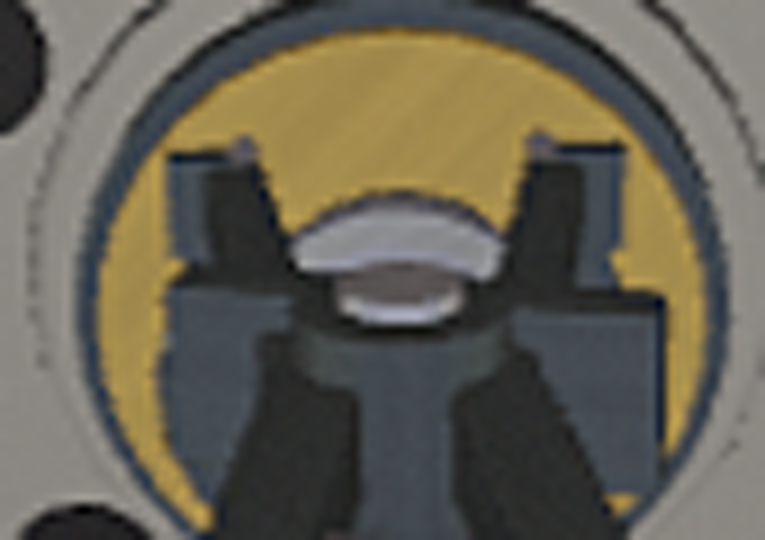

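{"api": "apply_moves", "payload": {
  "increments": [15, 0.3, -1.5, 0.4, 0, 15, 0.3, -1.5, 0.4, 0, 15, 0.3, -1.5, 0.4, 0]
}}

```text
t: 25.4
eef_pos: [0.4999, -0.2756, 0.2152]
tool_rot: [0.011, -0.215, 0.977, -0.002]
contact_force: [-1.2, 3.7, 8.0]
gripper_width: 0.321
```

```bash
python3 -c "
from lug import *
lug('w33')
import cv2
p=cv2.imread('pics/w33.png'); cv2.imwrite('pics/w33z.png',cv2.resize(p[165:225,265:350],None,fx=9,fy=9,interpolation=cv2.INTER_CUBIC))
"
```

```text
pos [ 0.4999 -0.2756  0.2152] th 204.81 tz [ 2.160e-02  1.000e-04 -9.998e-01] F [-1.2  3.7  8. ] g 27.4 t 25.4
lugL 91.99 2.37 lugR 92.17 6.71 washer mid/l/r [np.float64(87.36), np.float64(86.9), np.float64(87.39)] tool y tilt -0.009 x -0.0197
backL [86.9 89.6 93.4]
```

View pics/w33z.png

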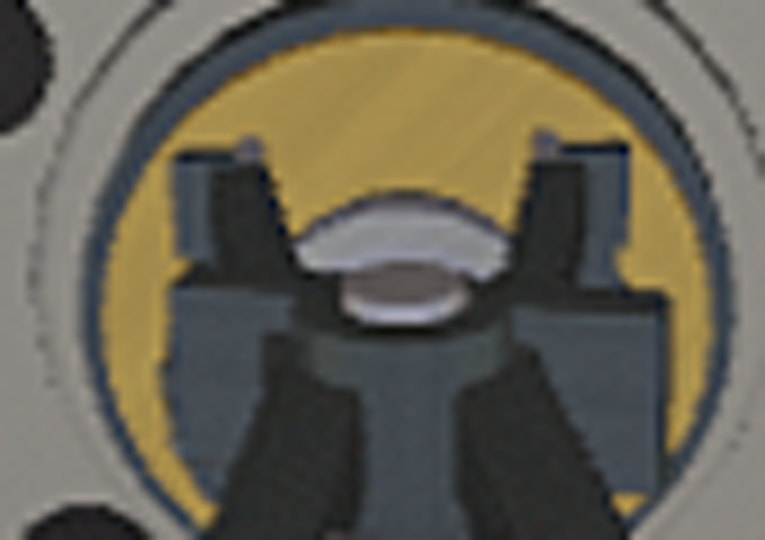

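{"api": "apply_moves", "payload": {
  "increments": [15, 0, -0.4, 0.5, 0, 15, 0, 0, 0.3, 0]
}}

```text
t: 25.75
eef_pos: [0.5, -0.2746, 0.2152]
tool_rot: [0.01, -0.215, 0.977, -0.002]
contact_force: [-2.2, -0.3, 4.1]
gripper_width: 0.32
```

```bash
python3 -c "
from lug import *
lug('w34')
T=np.load('pics/w34T.npy'); d=np.load('pics/w34.npy')
for r in (184,186,188,190,192):
    c=np.arange(278,342,2); w=world('wrist',np.c_[c,np.full(len(c),r)],d[r,c],T); print(r,(w[:,2]*1000).round(0).astype(int).tolist())
p=cv2.imread('pics/w34.png'); cv2.imwrite('pics/w34z.png',cv2.resize(p[165:225,265:350],None,fx=9,fy=9,interpolation=cv2.INTER_CUBIC))
p=cv2.imread('pics/w34s.png'); cv2.imwrite('pics/w34sz.png',cv2.resize(p[135:170,245:285],None,fx=16,fy=16,interpolation=cv2.INTER_CUBIC)); 
"
```

```text
pos [ 0.5    -0.2746  0.2152] th 204.85 tz [ 0.0207  0.0014 -0.9998] F [-2.2 -0.3  4.1] g 27.3 t 25.75
lugL 92.57 0.73 lugR 91.33 0.7 washer mid/l/r [np.float64(87.27), np.float64(87.37), np.float64(87.46)] tool y tilt -0.0075 x -0.0194
backL [ 89.6  92.5 141.5]
184 [84, 87, 91, 92, 92, 103, 102, 104, 88, 88, 88, 87, 87, 87, 86, 87, 88, 88, 87, 87, 88, 87, 103, 102, 103, 103, 92, 92, 87, 87, 84, 85]
186 [88, 88, 88, 92, 93, 107, 109, 108, 107, 88, 87, 87, 88, 90, 92, 96, 92, 91, 88, 88, 87, 88, 109, 108, 108, 106, 92, 92, 87, 88, 88, 85]
188 [85, 87, 86, 94, 93, 111, 114, 113, 113, 89, 87, 94, 96, 98, 98, 98, 99, 98, 96, 94, 87, 88, 113, 114, 114, 108, 91, 92, 87, 87, 87, 85]
190 [87, 88, 88, 92, 93, 112, 117, 117, 118, 86, 97, 98, 99, 100, 100, 99, 99, 98, 98, 97, 98, 92, 119, 117, 118, 109, 91, 92, 86, 87, 88, 87]
192 [87, 86, 88, 93, 93, 112, 121, 123, 122, 122, 98, 99, 101, 100, 101, 100, 100, 101, 100, 100, 98, 122, 123, 123, 123, 106, 91, 86, 88, 88, 87, 88]
```

View pics/w34z.png

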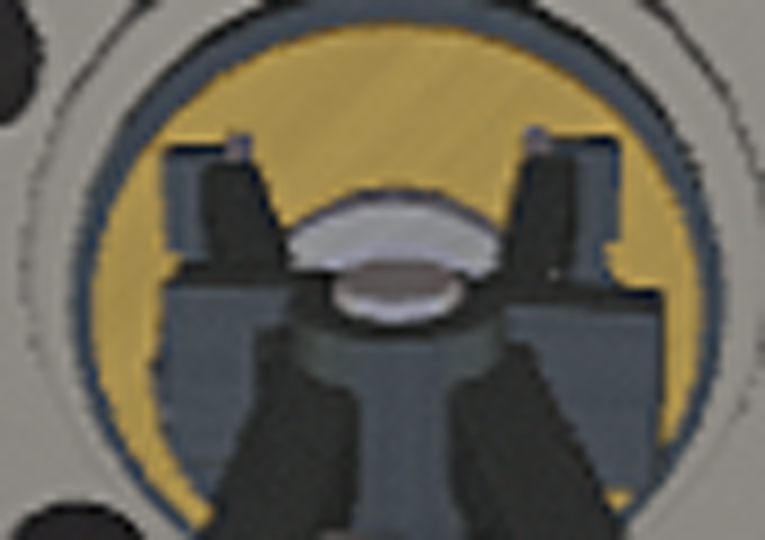

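View pics/w34sz.png

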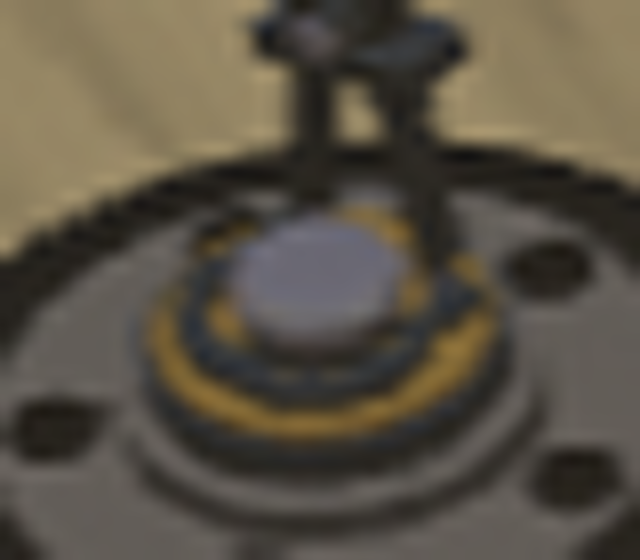

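View pics/w34s.png

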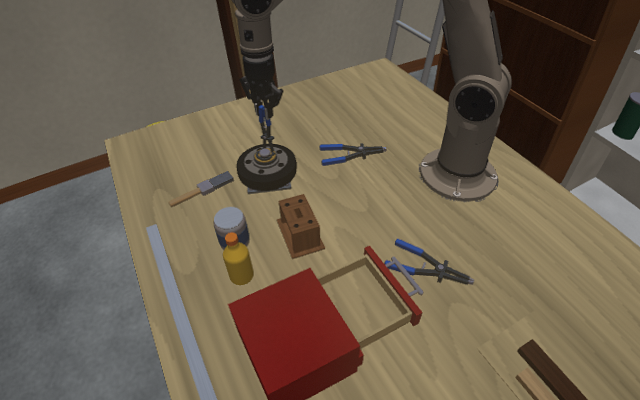

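{"api": "apply_moves", "payload": {
  "increments": [15, 0.4, -1.5, 0.5, 0, 15, 0.3, -1.6, 0.4, 0, 15, 0.3, -1.6, 0.4, 0, 15, 0.3, -1.6, 0.4, 0, 15, 0, -1, 0.4, 0, 15, 0, -0.5, 0.4, 0]
}}

```text
t: 26.6
eef_pos: [0.5011, -0.2759, 0.215]
tool_rot: [0.008, -0.216, 0.976, 0.003]
contact_force: [-2.1, 1.6, 6.6]
gripper_width: 0.317
```

```bash
python3 -c "
from lug import *
lug('w35')
p=cv2.imread('pics/w35.png'); cv2.imwrite('pics/w35z.png',cv2.resize(p[165:225,265:350],None,fx=9,fy=9,interpolation=cv2.INTER_CUBIC))
"
```

```text
pos [ 0.5011 -0.2759  0.215 ] th 204.97 tz [ 0.0151  0.009  -0.9998] F [-2.1  1.6  6.6] g 27.1 t 26.6
lugL 92.15 0.7 lugR 92.14 3.7 washer mid/l/r [np.float64(87.32), np.float64(87.27), np.float64(87.5)] tool y tilt 0.0018 x -0.0175
backL [ 87.3  92.5 141.1]
```

View pics/w35z.png

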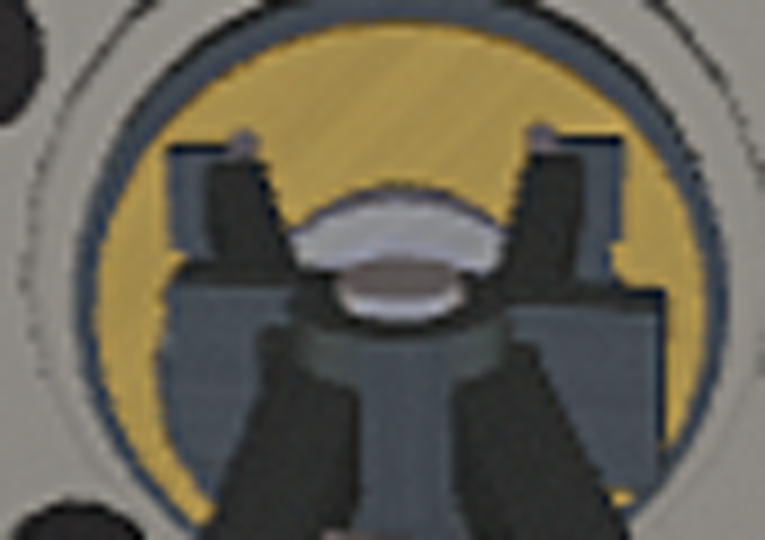

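Run:
```python
from aim import *
T=np.load("pics/w35T.npy"); d=np.load("pics/w35.npy")
f=lambda c,z:(atz("wrist",[(c[0]/9+265-.44,c[1]/9+165-.44)],z,T)[0])
tt=lambda w:((w-T[:3,3])@T[:3,:3]*1000).round(1)
wf=f((400,22),.088); l=f((167,147),.0925); r=f((625,138),.092); wl=f((97,310),.088); wr=f((707,310),.088)
print("axis x",tt(wf)[0]-31,"y",(tt(wl)+tt(wr))[1]/2,"lugs",tt(l),tt(r),"axle est",tt(np.array([.5138,-.2731,.09])))
v,u=np.mgrid[184:192,330:333].reshape(2,-1); print("lugR",np.median(world("wrist",np.c_[u,v],d[v,u],T)[:,2])*1000)
```

```text
axis x -10.399999999999999 y -2.5500000000000007 lugs [  9.2 -25.4 122.3] [  9.9  19.4 122.9] axle est [-10.5  -3.  125.2]
lugR 91.56507198254273
```

```bash
python3 -c "
from h import *
print(hand_in()); o=get_obs(); print(o['t'],o['contact_force'],o['gripper_width'])"
```

```text
the job is handed in; nothing more can be done
None
the job is handed in; nothing more can be done
```

I did the job in the order asked and handed it in at about 27 s on the robot's clock. I pulled the top drawer to its stop, lifted the small snap-ring pliers from the rack and spread the ring in the drawer. Then I carried it over and lowered it around the axle stub onto the brass washer.

**Last checks:**
- **Centring:** in the wrist view the ring's eye is within about 0.5 mm of the axle axis.
- **Height:** against the washer, the ring's two ends read about 0.8 mm and 0.2 mm higher than they would lying dead flat. That is a leftover tilt of about 1°. It was larger at first, and I reduced it by pressing sideways while in contact.
- **Grip and push:** the pliers are squeezed to their stop (gripper opening 27 mm, 90 N grip). The last force reading was 6.6 N up on the tool, so the ring is pressing on the washer.
- **Scene view:** the drawer is out, and the glue, stain can and brush looked untouched. That picture is from just before the last levelling moves.

**Less certain:**
- **Back of the ring:** its height was only seen coarsely in the scene camera, because the pliers' cross-bar hides it from the wrist camera.
- **After hand-in:** I could take no readings then, so the state during the final second is unconfirmed.

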